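# Clip a cutting insert into the slicer

## Task

Fit the loose cutting insert into the vegetable slicer: swing the orange-tabbed spring clip well up, lay the insert on the bed and slide it flat, nose first, between the guides until you feel it press on the rubber end stop (a gentle push of about 7 N, held for half a second, never over 10 N). Then bring the clip down until its sprung pad bears on the insert with about 4 N (not under 2 or over 7), and let go with the insert still home against the stop. Do not force anything, and leave the vegetables, the lemon and the salt shaker where they are.

Things in the scene. Friction and masses are not known exactly. Their poses are not given: they have to be found in the camera images.
- slicer: White flat vegetable slicer bed fixed on the worktop, 200 long (local x), 92 wide (local y). Origin on the worktop (z = 0) straight below the face of the end stop, on the centre line; local +x is the way the insert slides home, z up. The bed's top lies 16 above the worktop, from x = -152 to +48, and is open from above before (to -x of) the guides' mouth at x = -68. (Sizes in mm.)
- slicer_stop (a point): Middle of the end stop's face, 19 above the worktop (3 above the bed); the insert's nose comes to rest here. Two side guides, 63 apart inside and 9.5 higher than the bed, run from 45 before the stop up to it, and flare out to a mouth about 69 wide 68 before it. (Sizes in mm.)
- buffer: The end stop: black hard-rubber block, 10x40x10, standing on the bed. Its origin is the slicer's. It gives when pushed in +x of the slicer: about 12 N per mm, 4 mm at most, and comes back slowly. (Sizes in mm.)
- clip (a joint): Angle of the orange-tabbed steel clip about its stiff hinge: 0 = fully down, 1.2 = fully up; it starts nearly down. It stays where it is put; moving it takes 7 to 10 N at the tab. With the insert beneath, its sprung pad touches at about 0.095 rad and below that presses with about 1.1 N per 0.01 rad (4 N at about 0.058, 10 N at 0). (Sizes in mm.)
- clip_hinge (a point): The clip's hinge axis on the slicer's centre line, at x = +30 of the slicer, 34 above the worktop. The axis runs along the slicer's y; the clip points to -x of the slicer when down and its tab swings up and to +x. (Sizes in mm.)
- clip_tab (a point): Grip point on the clip's orange upright tab (10 thick along the slicer's y, 16 wide, tab 36 tall, its top 12 above this point). With the clip at 0 it is 60 before the hinge (-x) and 20 above it, 54 above the worktop; it turns with the clip, 63 from the hinge axis. The strap behind it is 6 wide, so fingers can straddle it. (Sizes in mm.)
- clip_pad: Steel pad under the tab that presses on the insert, 24 long (x), 9 wide, 6 thick, centred 60 before the hinge, on a spring of 2 N per mm that lets it rise 5.5 mm into the clip. Its underside is 17 below the hinge axis when the clip is at 0 (1 above the empty bed, 5 below the top of an insert lying on the bed). Origin in the middle of its top. (Sizes in mm.)
- insert: Loose white cutting insert: flat plate 116 long (local x), 60 wide, 6 thick, with an upright green grip and a steel blade strip near its nose; 120 g give or take. Origin under its centre; local +x points to its nose. (Sizes in mm.)
- insert_grip (a point): Grip point on the insert's green upright grip (10 thick along the insert's y, 30 long, 6 to 44 above the plate's underside); this point is 30 above the underside, 20 behind the plate's centre and 78 behind the nose. (Sizes in mm.)
- insert_nose (a point): Middle of the insert's front edge, half-way up the plate (3 above its underside). (Sizes in mm.)
- pepper_yellow: yellow bell pepper, 95x104x74; bystander, to be left where it is. Origin on its underside. (Sizes in mm.)
- squash_green: small green squash, 70x142x77; bystander, to be left where it is. Origin on its underside. (Sizes in mm.)
- lemon: lemon, 78x55x56; bystander, to be left where it is. Origin on its underside. (Sizes in mm.)
- salt_shaker: glass salt shaker with a steel cap, 44x44x90; bystander, to be left where it is. Origin on its underside. (Sizes in mm.)

How it is judged:
On the way, in this order (a step that is already met when the one before it is completed fails the run):
1. The clip is swung up past 0.8 rad, with the insert not yet at the stop (value of joint clip above 0.8 rad and distance between insert_nose and slicer_stop above 0.03 m), for 0.2 s.
2. With the clip up, the insert lies flat between the guides and is pressed against the end stop with more than 4 N for 0.3 s (value of joint clip above 0.7 rad and contact force between insert and buffer above 4 N and x of insert_nose in the frame of slicer above -0.001 m and angle between insert's own z axis and vertical below 0.05 rad), for 0.3 s.
At the end, for the whole second after the job is handed in: Insert flat on the bed (tilt under 0.04 rad, in line within 0.06 rad), nose less than 2 mm short of the stop face and within 4 mm of the stop point; clip below 0.09 rad, its pad pressing on the insert with 2 to 7 N; insert at rest (x of insert_nose in the frame of slicer above -0.002 m and distance between insert_nose and slicer_stop below 0.004 m and angle between the x axis of insert and the x axis of slicer, either way round below 0.06 rad and angle between insert's own z axis and vertical below 0.04 rad and value of joint clip below 0.09 rad and contact force between clip_pad and insert between 2 and 7 N and linear speed of insert below 0.01 m/s); the robot touches nothing.
It fails at once if The insert is pushed against the end stop with more than 10 N (contact force between insert and buffer above 10 N).
It fails at once if The insert is forced against the slicer (bed, guides, stop or clip) with more than 30 N (contact force between insert and slicer above 30 N).
It fails at once if The clip's pad is pressed on the insert with more than 9 N (contact force between clip_pad and insert above 9 N).
It fails at once if A vegetable, the lemon or the salt shaker is moved by more than 20 mm (distance of any of pepper_yellow, squash_green, lemon, salt_shaker from where it was at the start of the episode above 0.02 m).
It also fails if it takes over 72 s, if anything falls off the work surface, if the arm or the gripper's body presses on something with over 40 N, if the wrist force passes 120 N, or if a joint passes its speed limit or range.

## Robot

A 6-joint arm with a two-finger parallel gripper is mounted at the origin on a cart in front of the work surface, level with it; the furniture and walls round the work are solid. World frame = base frame: x ahead of the robot, y to its left, z up, the work surface at z = 0. Lengths are in m, angles in rad, forces in N, time in s.
With the tool pointing down it reaches from about 0.425 to 0.95 m from the base axis. Payload 3.5 kg.
Tool frame: the origin (TCP) lies between the finger pads; the fingertips stand 14 mm ahead of it and the grasp point (between the pads) lies 5 mm behind it; z points along the fingers, y is the line along which they close (so a half turn about z gives the same grasp; the last joint's range is limited). The gripper opens to 85 mm and grips with 20 to 120 N. Pads are 22 mm wide; open, the fingers measure 114 mm over their backs; the gripper's body (76 mm by 85 mm) begins 54 mm behind the grasp point. The pads swing forward as they close: fully open they stand 13 mm farther back than shut.
Start: joints at [-1.253, 0.286, 1.577, -0, 1.279, -0.15], TCP at [0.304, -0.602, 0.245] pointing down, gripper open.
Joint ranges: [-2.77, 2.77], [-0.9, 2.22], [0.21, 2.48], [-1.53, 4.67], [0.24, 2.81], [-2.84, 2.84]. Speed limits (rad/s): [2.79, 2.79, 3.14, 3.14, 3.14, 3.14].

## Interface

Orientations are given as a unit quaternion [x, y, z, w].
In Python, from plant import * gives the robot as it stands.
- The arm moves only by the tool step_arm, never from a script. Its argument "commands" is a list of rows, each an object of numbers: "gripper": the gripper's target within -1 to 1 (shut at 1, half-way at 0, fully open at -1); "x", "y", "z": the shift along the tool's x, y, z in mm; "spin": the turn about the tool's z in degrees. A call has exactly 10 rows; each row shifts and turns the commanded pose from where the row before left it, along the tool's axes as they then stand; what a row does not reach is not made up. A row lasts 1/10 s, in which the tool goes at most 50 mm and 8.59 degrees, less where a joint would pass 70% of its speed; a pose out of reach is approached as far as the arm can. A call with a gripper value outside its range is refused whole. The fingers move at their own pace and stop on an object; "force" is the grip in N (left out, the last holds). Time passes only in rows, so rows that do not move let the fingers close, or fill a call up. It gives the time, the measured TCP pose, the force, the opening and the grip force at its end, in the units of the state.
- get_state(): the state, without advancing time (a new reading comes with each control period).
- read_camera(name): name is "scene" or "top" or "wrist"; returns a dict with "color" (480x640x3 uint8, red, green, blue), "z_map" (480x640 float32, m along the optical axis (not along the pixel's ray), 0 where there is no reading), "fx", "fy", "cx", "cy" (pixels), "eye" and "attitude" of the camera in the world; the wrist camera has in their place "mount" (4x4, takes a point from camera to tool coordinates, whose origin is the TCP and whose axes are the flange's). Camera axes: x right, y up, looking along -z (the intrinsics and any distortion apply to the point x, -y, -z); pixel columns grow to the right and rows downward; lengths in m; the calibration is good to about 2 mm. A picture is of the moment at which its call begins: read the wrist's pose just before it.
- sign_off(): hands the job in; it is judged then, once.
The state is a dict: "time": time; "qpos": joint angles; "dq": joint speeds; "joint_efforts": joint torques, N m; "eef_pos": TCP position; "tcp_rot": TCP orientation; "contact_force": force on the tool from outside, world axes, zero at the start; "wrist_torque": the same for the moment, N m; "opening": opening from 0.0 (shut) to 1.0 (fully open); "finger_force": force on a finger pad.
Only numpy, scipy, OpenCV 4.12 (cv2) and the standard library are available. Lean on these libraries where they do the work, as an engineer would, in place of code of your own. Each camera call takes 0.05 s, during which the arm holds its last target. There are 200 camera calls.

## Working session

There is one attempt and no reset: what is moved stays moved. The work goes in short steps, Python scripts to look and compute and a tool call to move; the robot and the scene stay as the last step left them, time stands still between calls to the robot, and variables do not carry over. Pictures are saved under pics/ and viewed, at most 10 in all, crops included, and the job is handed in when it is done.

Besides the shell and the picture viewer there is one more tool, called after "Call:" as name(argument=value, ...) on one line, values as JSON. step_arm: Moves the arm, as the interface text tells. Its arguments: {"type":"object","properties":{"commands":{"type":"array"},"force":{"type":"number"}},"required":["commands"]}

```bash
ls; mkdir -p pics; python3 - <<'E'
from plant import *
import cv2,numpy as np
s=get_state();print(s)
for n in("top","scene"):
    c=read_camera(n);cv2.imwrite(f"pics/{n}0.png",c["color"][:,:,::-1]);np.savez(f"pics/{n}0.npz",**c)
    print(n,{k:v for k,v in c.items() if k not in("color","z_map")})
E
```

```text
pics
{'time': 0.0, 'qpos': array([-1.25299280e+00,  2.87201047e-01,  1.57816220e+00,  1.15152630e-05,
        1.27863825e+00, -1.49993365e-01]), 'dq': array([ 0.00066202,  0.00121456, -0.00164779, -0.00035014,  0.00303174,
        0.00045668]), 'joint_efforts': array([-4.98573063e-04, -4.05987525e+01, -2.92623872e+01, -1.84752057e-04,
        5.89601143e-03,  1.15976562e-06]), 'eef_pos': array([ 0.30420638, -0.60186208,  0.24393158]), 'tcp_rot': array([ 9.72769920e-01,  2.31769781e-01, -9.54462967e-05, -1.20064633e-03]), 'contact_force': array([0.82333301, 0.22310319, 0.25433097]), 'wrist_torque': array([ 0.02295452, -0.00223305, -0.00751789]), 'finger_force': 0.0, 'opening': 0.9991000211016701}
top {'fx': 444.82683007402005, 'fy': 444.82683007402005, 'cx': 315.98415355178327, 'cy': 240.6717749005398, 'eye': array([0.39429786, 0.19162704, 0.95921026]), 'attitude': array([ 0.06279273, -0.06610317, -0.69666829,  0.71157624])}
scene {'fx': 460.0045742838666, 'fy': 460.0045742838666, 'cx': 317.17854809246063, 'cy': 242.35178337516547, 'eye': array([0.01995843, 0.54167136, 0.80265786]), 'attitude': array([-0.16154907,  0.30403105,  0.82050662, -0.45632872])}
```

View pics/top0.png

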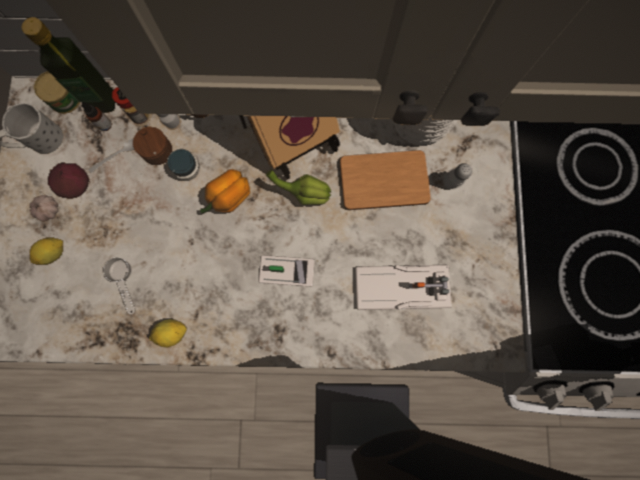

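View pics/scene0.png

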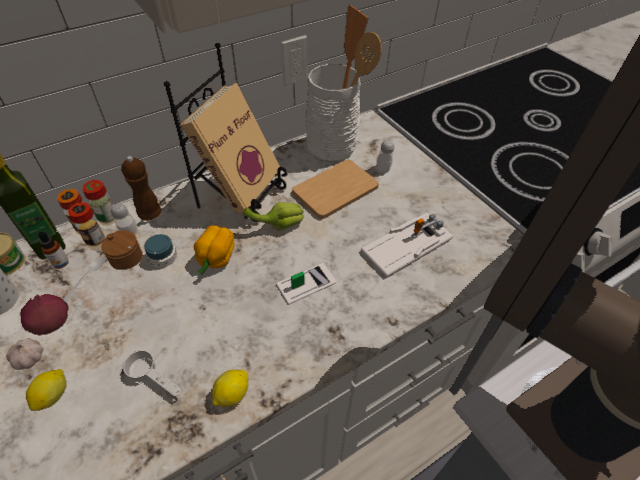

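The top view shows the insert near (287,271), with its grip at (273,268) and its nose to the right. The slicer is near (404,288), with the clip and orange tab near (420,285) and the stop to the right. I'll measure both.

```bash
cat > h.py <<'E'
import numpy as np,cv2
from scipy.spatial.transform import Rotation as R
def cloud(c,s=None):
    d=c["z_map"].astype(float);v,u=np.indices(d.shape)
    P=np.stack([(u-c["cx"])/c["fx"]*d,-(v-c["cy"])/c["fy"]*d,-d],-1)
    if "mount" in c:
        M=c["mount"];P=P@M[:3,:3].T+M[:3,3]
        return P@R.from_quat(s["tcp_rot"]).as_matrix().T+s["eef_pos"]
    return P@R.from_quat(c["attitude"]).as_matrix().T+c["eye"]
def rect(P,m):
    # largest connected blob -> minAreaRect in mm
    n,l,st,_=cv2.connectedComponentsWithStats(m.astype(np.uint8));k=1+np.argmax(st[1:,4])
    q=P[l==k];r=cv2.minAreaRect((q[:,:2]*1000).astype(np.float32))
    return r,cv2.boxPoints(r).round(1).tolist(),np.median(q[:,2]),len(q)
E
python3 - <<'E'
from h import *
c=dict(np.load("pics/top0.npz"));P=cloud(c);z=P[...,2]
v,u=np.indices(z.shape)
print("table",np.median(z[300:340,230:340]))
def box(a,b,e,f): return (u>=a)&(u<b)&(v>=e)&(v<f)
print("slicer",rect(P,box(345,460,255,320)&(z>.010)))
print("bed",rect(P,box(345,460,255,320)&(z>.010)&(z<.020)))
print("insert",rect(P,box(250,322,248,295)&(z>.003)))
hsv=cv2.cvtColor(c["color"],cv2.COLOR_RGB2HSV);H,S,V=hsv[...,0],hsv[...,1],hsv[...,2]
g=box(250,322,248,295)&(S>120)&(H>45)&(H<85)
o=box(380,450,265,305)&(S>120)&(H<20)
for n,m in(("green",g),("orange",o)):
    q=P[m];print(n,m.sum(),q.mean(0),q.min(0),q.max(0)); 
    qq=q[q[:,2]>q[:,2].max()-.01];print(" top",qq.mean(0),len(qq))
E
```

```text
table 0.0005709150562480114
slicer (((468.13128662109375, 50.73347473144531), (108.68211364746094, 298.994384765625), 7.680371284484863), [[394.29998779296875, 191.60000610351562], [434.29998779296875, -104.69999694824219], [542.0, -90.19999694824219], [502.0, 206.1999969482422]], np.float64(0.017235107736442434), 4083)
bed (((474.1483154296875, 3.6182098388671875), (92.3802261352539, 200.97311401367188), 2.2884316444396973), [[424.0, 102.19999694824219], [432.0, -98.5999984741211], [524.2999877929688, -94.9000015258789], [516.2999877929688, 105.9000015258789]], np.float64(0.016582995693358193), 3125)
insert (((466.5390625, 251.57107543945312), (123.10804748535156, 141.7488250732422), 88.7109603881836), [[394.29998779296875, 191.60000610351562], [536.0, 188.39999389648438], [538.7999877929688, 311.5], [397.1000061035156, 314.70001220703125]], np.float64(0.006471397154707681), 1463)
green 30 [0.50419947 0.27119899 0.04365602] [0.50176454 0.26007367 0.04110649] [0.50653324 0.28294761 0.04903034]
 top [0.50419947 0.27119899 0.04365602] 30
orange 33 [ 0.47416471 -0.02130763  0.06829871] [ 0.47048183 -0.041998    0.0163588 ] [ 0.48207267 -0.01261595  0.07453103]
 top [ 0.47374366 -0.01967885  0.0717355 ] 30
```

Call:
step_arm(commands=[{"x": 33, "y": -37, "z": -3, "gripper": -1}, {"x": 33, "y": -37, "z": -3, "gripper": -1}, {"x": 33, "y": -37, "z": -3, "gripper": -1}, {"x": 33, "y": -37, "z": -3, "gripper": -1}, {"x": 33, "y": -37, "z": -3, "gripper": -1}, {"x": 33, "y": -37, "z": -3, "gripper": -1}, {"x": 33, "y": -37, "z": -3, "gripper": -1}, {"x": 33, "y": -37, "z": -3, "gripper": -1}, {"x": 33, "y": -37, "z": -3, "gripper": -1}, {"x": 33, "y": -37, "z": -3, "gripper": -1}])

```text
invalid input
```

Call:
step_arm(commands=[{"spin": -8.2, "gripper": -1}, {"spin": -8.2, "gripper": -1}, {"spin": -8.2, "gripper": -1}, {"spin": -8.2, "gripper": -1}, {"spin": -8.2, "gripper": -1}, {"spin": -8.2, "gripper": -1}, {"spin": -8.2, "gripper": -1}, {"spin": -8.1, "gripper": -1}, {"gripper": -1}, {"gripper": -1}])

```text
invalid input
```

```bash
cat >> h.py <<'E'
def snap(n,name="wrist"):
    from plant import get_state,read_camera
    s=get_state();c=read_camera(name);cv2.imwrite(f"pics/{n}.png",c["color"][:,:,::-1]);np.savez(f"pics/{n}.npz",**c)
    return s,c
def pose(s):
    M=R.from_quat(s["tcp_rot"]).as_matrix()
    print("t",s["time"],"p",(s["eef_pos"]*1000).round(2),"yaw",np.degrees(np.arctan2(M[1,0],M[0,0])).round(2),"tilt",np.degrees(np.arccos(-M[2,2])).round(2),"F",s["contact_force"].round(2),"op",round(s["opening"],3),"ff",round(s["finger_force"],1))
    return M
def delta(s,tgt):
    M=R.from_quat(s["tcp_rot"]).as_matrix();return (M.T@(np.array(tgt)-s["eef_pos"])*1000).round(1)
E
python3 - <<'E'
from h import *
s,c=snap("w1");pose(s);print(c["mount"].round(3),c["fx"],s["qpos"])
E
```

```text
t 0.1 p [ 304.21 -601.92  244.04] yaw 26.8 tilt 0.12 F [-0.24  0.38 -0.27] op 0.998 ff 0.0
[[ 0.001  0.946  0.324  0.084]
 [ 1.    -0.001 -0.001  0.001]
 [-0.001  0.324 -0.946 -0.128]
 [ 0.     0.     0.     1.   ]] 338.168341315196 [-1.25301186e+00  2.87112950e-01  1.57806265e+00  1.12895902e-05
  1.27858904e+00 -1.49984989e-01]
```

Call:
step_arm(commands=[{"x": 33, "y": -37, "z": -3, "spin": 0, "gripper": -1}, {"x": 33, "y": -37, "z": -3, "spin": 0, "gripper": -1}, {"x": 33, "y": -37, "z": -3, "spin": 0, "gripper": -1}, {"x": 33, "y": -37, "z": -3, "spin": 0, "gripper": -1}, {"x": 33, "y": -37, "z": -3, "spin": 0, "gripper": -1}, {"x": 33, "y": -37, "z": -3, "spin": 0, "gripper": -1}, {"x": 33, "y": -37, "z": -3, "spin": 0, "gripper": -1}, {"x": 33, "y": -37, "z": -3, "spin": 0, "gripper": -1}, {"x": 33, "y": -37, "z": -3, "spin": 0, "gripper": -1}, {"x": 33, "y": -37, "z": -3, "spin": 0, "gripper": -1}], force=25)

```text
time: 1.15
eef_pos: [0.432, -0.1214, 0.2753]
tcp_rot: [0.973, 0.232, 0.0, 0.0]
contact_force: [0.6, 0.5, -0.5]
opening: 0.998
finger_force: 0.0
```

Call:
step_arm(commands=[{"x": 0, "y": 0, "z": 0, "spin": -8.2, "gripper": -1}, {"x": 0, "y": 0, "z": 0, "spin": -8.2, "gripper": -1}, {"x": 0, "y": 0, "z": 0, "spin": -8.2, "gripper": -1}, {"x": 0, "y": 0, "z": 0, "spin": -8.2, "gripper": -1}, {"x": 0, "y": 0, "z": 0, "spin": -8.2, "gripper": -1}, {"x": 0, "y": 0, "z": 0, "spin": -8.2, "gripper": -1}, {"x": 0, "y": 0, "z": 0, "spin": -8.2, "gripper": -1}, {"x": 0, "y": 0, "z": 0, "spin": -8.1, "gripper": -1}, {"x": 0, "y": 0, "z": 0, "spin": 0, "gripper": -1}, {"x": 0, "y": 0, "z": 0, "spin": 0, "gripper": -1}])

```text
time: 2.15
eef_pos: [0.432, -0.1233, 0.2751]
tcp_rot: [0.694, 0.72, -0.0, -0.0]
contact_force: [0.4, -0.0, 0.2]
opening: 0.998
finger_force: 0.0
```

```bash
python3 - <<'E'
from h import *
s,c=snap("w2");pose(s);print(s["qpos"])
E
```

```text
t 2.15 p [ 431.96 -123.32  275.13] yaw 92.13 tilt 0.02 F [ 0.42 -0.03  0.16] op 0.998 ff 0.0
[-5.04636919e-01 -2.57343547e-01  2.07210327e+00  2.75034780e-05
  1.32717487e+00 -5.41869559e-01]
```

View pics/w2.png

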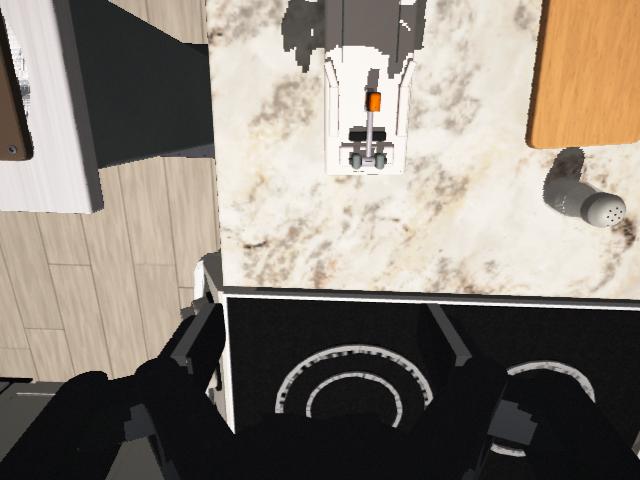

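The wrist camera looks ahead of the tool in +x. The slicer is at (365,90), cut off at the top of the frame, the orange tab at (374,102) and the hinge at (368,160). I'll shift so the whole slicer is in view.

Call:
step_arm(commands=[{"x": 35, "y": 12, "z": 0, "spin": 0, "gripper": -1}, {"x": 35, "y": 12, "z": 0, "spin": 0, "gripper": -1}, {"x": 30, "y": 14, "z": 0, "spin": 0, "gripper": -1}, {"x": 0, "y": 0, "z": 0, "spin": 0, "gripper": -1}, {"x": 0, "y": 0, "z": 0, "spin": 0, "gripper": -1}, {"x": 0, "y": 0, "z": 0, "spin": 0, "gripper": -1}, {"x": 0, "y": 0, "z": 0, "spin": 0, "gripper": -1}, {"x": 0, "y": 0, "z": 0, "spin": 0, "gripper": -1}, {"x": 0, "y": 0, "z": 0, "spin": 0, "gripper": -1}, {"x": 0, "y": 0, "z": 0, "spin": 0, "gripper": -1}])

```text
time: 3.2
eef_pos: [0.466, -0.0223, 0.2753]
tcp_rot: [0.693, 0.721, -0.0, 0.0]
contact_force: [0.5, -0.1, 0.1]
opening: 0.999
finger_force: 0.0
```

```bash
python3 - <<'E'
from h import *
s,c=snap("w3");pose(s)
im=c["color"][:,:,::-1];cv2.imwrite("pics/w3b.png",cv2.resize(im[0:330,200:640],(800,600)))
P=cloud(c,s);z=P[...,2];ok=c["z_map"]>0
x,y=P[...,0],P[...,1]
print("table",np.median(z[ok&(x>.33)&(x<.4)&(abs(y)<.1)]))
reg=ok&(x>.40)&(x<.55)&(y>-.13)&(y<.14)
print("bed",rect(P,reg&(z>.010)&(z<.0185)),"\nall",rect(P,reg&(z>.010)&(z<.045)))
hsv=cv2.cvtColor(c["color"],cv2.COLOR_RGB2HSV);H,S=hsv[...,0],hsv[...,1]
q=P[reg&(S>120)&(H<20)&(z>.03)];print("tab",len(q),q.mean(0),q.min(0),q.max(0))
q2=q[q[:,2]>q[:,2].max()-.004];print("tabtop",q2.mean(0),q2.min(0),q2.max(0))
# stations along slicer axis
g=reg&(z>.0215)&(z<.029);q=P[g]
for a in np.arange(-.1,.06,.01):
    k=q[(q[:,1]>a)&(q[:,1]<a+.01)]
    if len(k)>4: print(round(a,2),np.sort(k[:,0])[[0,-1]].round(4),len(k))
E
```

```text
t 3.2 p [465.98 -22.34 275.34] yaw 92.25 tilt 0.0 F [ 0.48 -0.1   0.1 ] op 0.999 ff 0.0
table 0.00019701741163979936
bed (((477.1553955078125, 2.90411376953125), (92.4459228515625, 198.47479248046875), 2.4178595542907715), [[426.79998779296875, 100.0999984741211], [435.20001220703125, -98.19999694824219], [527.5, -94.30000305175781], [519.2000122070312, 104.0]], np.float64(0.015859396733205577), 11261) 
all (((477.1553955078125, 2.90411376953125), (92.4459228515625, 198.47479248046875), 2.4178595542907715), [[426.79998779296875, 100.0999984741211], [435.20001220703125, -98.19999694824219], [527.5, -94.30000305175781], [519.2000122070312, 104.0]], np.float64(0.016106544130323308), 13824)
tab 204 [ 0.4783135  -0.01951729  0.06854217] [ 0.42296507 -0.03010237  0.04028305] [ 0.53003158 -0.0089649   0.35213476]
tabtop [ 0.53003158 -0.0089649   0.35213476] [ 0.53003158 -0.0089649   0.35213476] [ 0.53003158 -0.0089649   0.35213476]
-0.09 [0.4512 0.5102] 68
-0.08 [0.4509 0.5099] 264
-0.07 [0.4508 0.5091] 217
-0.06 [0.4389 0.521 ] 281
-0.05 [0.4386 0.5206] 165
-0.04 [0.4372 0.5196] 140
-0.03 [0.437  0.5201] 154
-0.02 [0.4369 0.5191] 181
-0.01 [0.4357 0.5183] 162
-0.0 [0.4323 0.5202] 140
0.01 [0.431  0.5228] 112
```

View pics/w3b.png

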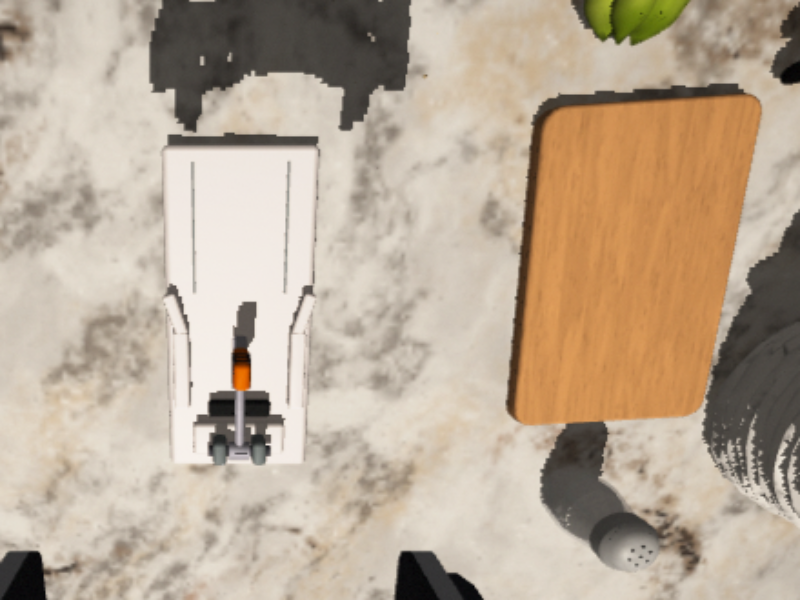

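The crop shows the slicer whole, with the tab at (241,368), the stop at (240,403), the hinge at (240,450) and the mouth at the upper end. The bed fits 92×199 at z = 16, as it should. Next I'll measure the tab more closely.

```bash
cat >> h.py <<'E'
A=np.radians(2.35);DX=np.array([np.sin(A),-np.cos(A)]);DY=np.array([np.cos(A),np.sin(A)]) # slicer +x,+y in world
O=np.array([.4765,.003])+.052*DX
def loc(P): return np.stack([(P[...,:2]-O)@DX,(P[...,:2]-O)@DY,P[...,2]],-1)*1000
def wor(x,y): return O+(x*DX+y*DY)/1000
E
python3 - <<'E'
from h import *
s=dict(eef_pos=np.array([.46598,-.02234,.27534]),tcp_rot=R.from_euler('xz',[180,92.25],degrees=True).as_quat())
for n in("top0","w3"):
    c=dict(np.load(f"pics/{n}.npz"));L=loc(cloud(c,s))
    hsv=cv2.cvtColor(c["color"],cv2.COLOR_RGB2HSV);H,S=hsv[...,0],hsv[...,1]
    q=L[(S>120)&(H<20)&(L[...,2]>30)&(L[...,2]<90)&(abs(L[...,1])<25)&(abs(L[...,0]+30)<30)]
    print(n,len(q),q.min(0).round(1),q.max(0).round(1),np.median(q,0).round(1))
    t=q[q[:,2]>np.percentile(q[:,2],97)-5];print(" top",len(t),t.min(0).round(1),t.max(0).round(1),t.mean(0).round(1))
c=dict(np.load("pics/w3.npz"));L=loc(cloud(c,s))
b=L[(L[...,2]>12)&(L[...,2]<19)&(abs(L[...,1])<60)&(L[...,0]>-170)&(L[...,0]<60)]
print("bed",np.percentile(b,[.2,99.8],axis=0).round(1).tolist())
print(wor(-30,0),wor(0,0))
E
```

```text
top0 32 [-36.6  -6.9  42. ] [-13.5  -0.6  74.5] [-29.   -2.8  71.7]
 top 28 [-36.6  -6.9  69.6] [-22.6  -0.6  74.5] [-29.5  -3.6  72. ]
w3 202 [-36.8  -3.7  40.3] [-18.8   5.8  73.1] [-30.1   0.9  69.9]
 top 144 [-34.5  -3.7  67.3] [-18.8   5.6  73.1] [-27.1   0.8  70.5]
bed [[-149.9, -44.9, 12.4], [46.8, 46.3, 18.3]]
[ 0.47740208 -0.0189815 ] [ 0.47863219 -0.04895627]
```

Call:
step_arm(commands=[{"x": 1, "y": 11, "z": 40, "spin": 0, "gripper": -0.4}, {"x": 0, "y": 0, "z": 40, "spin": 0, "gripper": -0.4}, {"x": 0, "y": 0, "z": 40, "spin": 0, "gripper": -0.4}, {"x": 0, "y": 0, "z": 40, "spin": 0, "gripper": -0.4}, {"x": 0, "y": 0, "z": 30, "spin": 0, "gripper": -0.4}, {"x": 0, "y": 0, "z": 15, "spin": 0, "gripper": -0.4}, {"x": 0, "y": 0, "z": 12, "spin": 0, "gripper": -0.4}, {"x": 0, "y": 0, "z": 4, "spin": 0, "gripper": 0.2}, {"x": 0, "y": 0, "z": 0, "spin": 0, "gripper": 0.4}, {"x": 0, "y": 0, "z": 0, "spin": 0, "gripper": 0.4}])

```text
time: 4.25
eef_pos: [0.4779, -0.0208, 0.0554]
tcp_rot: [0.693, 0.721, 0.001, 0.001]
contact_force: [-0.3, 0.2, 0.1]
opening: 0.299
finger_force: 0.0
```

```bash
python3 - <<'E'
from h import *
from plant import get_state
s=get_state();pose(s);print(loc(s["eef_pos"]))
E
```

```text
t 4.25 p [477.91 -20.75  55.4 ] yaw 92.3 tilt 0.12 F [-0.33  0.16  0.12] op 0.299 ff 0.0
[-28.21168893   0.43499518  55.3997167 ]
```

Call:
step_arm(commands=[{"x": 0, "y": 0, "z": 0, "spin": 0, "gripper": 0.6}, {"x": 0, "y": 0, "z": 0, "spin": 0, "gripper": 0.65}, {"x": 0, "y": 0, "z": 0, "spin": 0, "gripper": 0.7}, {"x": 0, "y": 0, "z": 0, "spin": 0, "gripper": 0.75}, {"x": 0, "y": 0, "z": 0, "spin": 0, "gripper": 0.8}, {"x": 0, "y": 0, "z": 0, "spin": 0, "gripper": 0.85}, {"x": 0, "y": 0, "z": 0, "spin": 0, "gripper": 0.9}, {"x": 0, "y": 0, "z": 0, "spin": 0, "gripper": 1}, {"x": 0, "y": 0, "z": 0, "spin": 0, "gripper": 1}, {"x": 0, "y": 0, "z": 0, "spin": 0, "gripper": 1}], force=25)

```text
time: 5.25
eef_pos: [0.4779, -0.0206, 0.0549]
tcp_rot: [0.693, 0.721, 0.001, 0.001]
contact_force: [3.3, 2.5, 3.3]
opening: 0.112
finger_force: 26.1
```

Call:
step_arm(commands=[{"x": -1.3, "y": 0.3, "z": -2.7, "spin": 0, "gripper": 1}, {"x": -1.4, "y": 0.3, "z": -2.7, "spin": 0, "gripper": 1}, {"x": -1.6, "y": 0, "z": -2.6, "spin": 0, "gripper": 1}, {"x": -1.6, "y": 0, "z": -2.5, "spin": 0, "gripper": 1}, {"x": -1.8, "y": 0, "z": -2.4, "spin": 0, "gripper": 1}, {"x": -1.9, "y": 0, "z": -2.4, "spin": 0, "gripper": 1}, {"x": -2.1, "y": 0, "z": -2.2, "spin": 0, "gripper": 1}, {"x": -2.1, "y": 0, "z": -2.2, "spin": 0, "gripper": 1}, {"x": -2.2, "y": 0, "z": -2.0, "spin": 0, "gripper": 1}, {"x": -2.3, "y": 0, "z": -2.0, "spin": 0, "gripper": 1}])

```text
time: 6.25
eef_pos: [0.4783, -0.0367, 0.0763]
tcp_rot: [0.694, 0.72, 0.002, -0.001]
contact_force: [10.3, 7.5, -9.4]
opening: 0.11
finger_force: 24.2
```

Call:
step_arm(commands=[{"x": -2.4, "y": 0.5, "z": -1.8, "spin": 0, "gripper": 1}, {"x": -2.5, "y": 0.5, "z": -1.7, "spin": 0, "gripper": 1}, {"x": -2.6, "y": 0, "z": -1.6, "spin": 0, "gripper": 1}, {"x": -2.6, "y": 0, "z": -1.5, "spin": 0, "gripper": 1}, {"x": -2.7, "y": 0, "z": -1.3, "spin": 0, "gripper": 1}, {"x": -2.8, "y": 0, "z": -1.2, "spin": 0, "gripper": 1}, {"x": -2.9, "y": 0, "z": -1.1, "spin": 0, "gripper": 1}, {"x": -2.9, "y": 0, "z": -0.9, "spin": 0, "gripper": 1}, {"x": -2.9, "y": 0, "z": -0.8, "spin": 0, "gripper": 1}, {"x": -2.9, "y": 0, "z": -0.7, "spin": 0, "gripper": 1}])

```text
time: 7.25
eef_pos: [0.4795, -0.0626, 0.0893]
tcp_rot: [0.694, 0.72, 0.002, -0.004]
contact_force: [6.0, 12.1, -0.4]
opening: 0.107
finger_force: 24.3
```

```bash
python3 - <<'E'
from h import *
from plant import get_state
s=get_state();M=pose(s);print(loc(s["eef_pos"]),loc(s["eef_pos"]-.005*M[:,2]),s["wrist_torque"])
E
```

```text
t 7.25 p [479.53 -62.58  89.32] yaw 92.13 tilt 0.49 F [ 5.98 12.1  -0.44] op 0.107 ff 24.3
[13.64880729  0.34191068 89.31977277] [13.69068396  0.34879293 94.31959267] [ 1.9711069  -0.84528404  0.01756617]
```

Call:
step_arm(commands=[{"x": 0, "y": 0, "z": 0, "spin": 0, "gripper": 0.4}, {"x": 0, "y": 0, "z": 0, "spin": 0, "gripper": 0}, {"x": 0, "y": 0, "z": 0, "spin": 0, "gripper": -0.2}, {"x": 0, "y": 0, "z": -10, "spin": 0, "gripper": -0.2}, {"x": 0, "y": 0, "z": -30, "spin": 0, "gripper": -0.2}, {"x": 0, "y": 0, "z": -40, "spin": 0, "gripper": -0.2}, {"x": 20, "y": 0, "z": -40, "spin": 0, "gripper": -0.2}, {"x": 45, "y": 0, "z": -20, "spin": 0, "gripper": -0.2}, {"x": 45, "y": 0, "z": -10, "spin": 0, "gripper": -0.2}, {"x": 45, "y": 0, "z": 0, "spin": 0, "gripper": -0.2}])

```text
time: 8.25
eef_pos: [0.4751, 0.09, 0.2443]
tcp_rot: [0.693, 0.721, 0.002, 0.002]
contact_force: [0.7, -0.2, -0.5]
opening: 0.6
finger_force: 0.0
```

Call:
step_arm(commands=[{"x": 45, "y": 0, "z": 0, "spin": 0, "gripper": -0.2}, {"x": 20, "y": 0, "z": 0, "spin": 0, "gripper": -0.2}, {"x": 0, "y": 0, "z": 0, "spin": 0, "gripper": -0.2}, {"x": 0, "y": 0, "z": 0, "spin": 0, "gripper": -0.2}, {"x": 0, "y": 0, "z": 0, "spin": 0, "gripper": -0.2}, {"x": 0, "y": 0, "z": 0, "spin": 0, "gripper": -0.2}, {"x": 0, "y": 0, "z": 0, "spin": 0, "gripper": -0.2}, {"x": 0, "y": 0, "z": 0, "spin": 0, "gripper": -0.2}, {"x": 0, "y": 0, "z": 0, "spin": 0, "gripper": -0.2}, {"x": 0, "y": 0, "z": 0, "spin": 0, "gripper": -0.2}])

```text
time: 9.25
eef_pos: [0.4716, 0.1538, 0.2406]
tcp_rot: [0.693, 0.721, -0.0, -0.0]
contact_force: [0.6, -0.5, 0.3]
opening: 0.595
finger_force: 0.0
```

```bash
sed -i 's/\[.4765,.003\]/[.4773,.003]/' h.py; python3 - <<'E'
from h import *
s,c=snap("w4");pose(s)
t,ct=snap("top4","top")
for n,cc in(("w",c),("top",ct)):
    P=cloud(cc,s);L=loc(P);ok=cc["z_map"]>0
    hsv=cv2.cvtColor(cc["color"],cv2.COLOR_RGB2HSV);H,S=hsv[...,0],hsv[...,1]
    q=L[ok&(S>120)&(H<20)&(L[...,2]>30)&(L[...,2]<130)&(abs(L[...,1])<25)&(abs(L[...,0]-10)<40)]
    if len(q): print(n,"tab",len(q),q.min(0).round(1),q.max(0).round(1),q.mean(0).round(1))
    reg=ok&(P[...,1]>.18)&(P[...,1]<.33)&(P[...,0]>.44)&(P[...,0]<.55)
    print(n,"insert",rect(P,reg&(P[...,2]>.003)&(P[...,2]<.012)),rect(P,reg&(P[...,2]>.003)))
    g=P[reg&(S>120)&(H>45)&(H<85)&(P[...,2]>.038)]*1000;print(n,"grip",len(g),cv2.minAreaRect(g[:,:2].astype(np.float32)),g.mean(0).round(1))
E
```

```text
t 9.25 p [471.62 153.75 240.6 ] yaw 92.29 tilt 0.0 F [ 0.59 -0.52  0.33] op 0.595 ff 0.0
w tab 269 [-17.9  -4.1  79.3] [  5.    4.4 102.1] [-7.   0.2 91.1]
w insert (((507.62969970703125, 251.14295959472656), (115.9843978881836, 60.038230895996094), 87.12602233886719), [[474.70001220703125, 194.6999969482422], [534.7000122070312, 191.6999969482422], [540.5, 307.6000061035156], [480.6000061035156, 310.6000061035156]], np.float64(0.0060155463432253475), 6787) (((507.62969970703125, 251.14295959472656), (115.9843978881836, 60.038230895996094), 87.12602233886719), [[474.70001220703125, 194.6999969482422], [534.7000122070312, 191.6999969482422], [540.5, 307.6000061035156], [480.6000061035156, 310.6000061035156]], np.float64(0.006101705827792139), 7302)
w grip 404 ((508.5032958984375, 270.8927917480469), (29.548404693603516, 10.034276008605957), 87.20066833496094) [508.2 271.   43.2]
top tab 94 [-17.8  -8.4  81.3] [ 13.3   1.2 105.7] [-3.2 -3.6 95.6]
top insert (((504.51141357421875, 268.4501953125), (86.7431640625, 63.569908142089844), 89.37274932861328), [[472.29998779296875, 225.39999389648438], [535.7999877929688, 224.6999969482422], [536.7999877929688, 311.5], [473.20001220703125, 312.20001220703125]], np.float64(0.00630413461010515), 923) (((494.8629455566406, 245.80178833007812), (132.23553466796875, 108.7315444946289), 89.31988525390625), [[439.70001220703125, 180.3000030517578], [548.4000244140625, 179.0], [550.0, 311.29998779296875], [441.29998779296875, 312.6000061035156]], np.float64(0.5045829481244573), 2651)
top grip 30 ((503.167236328125, 267.6153564453125), (6.424235820770264, 18.32486343383789), 0.7723056674003601) [503.6 267.2  43.8]
```

View pics/w4.png

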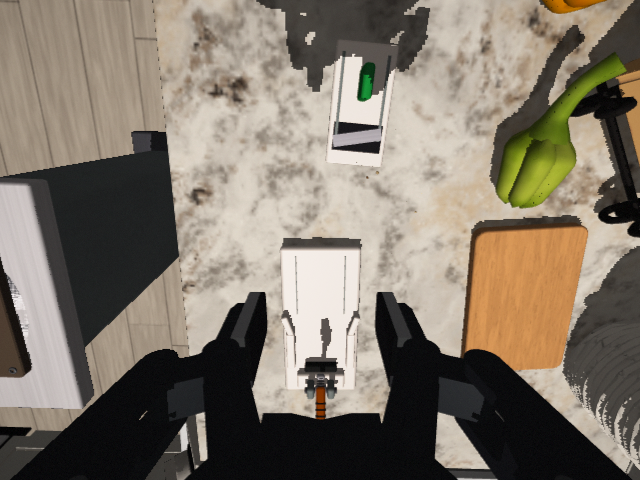

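The view shows the clip up (tab at (320,400)), the insert at (362,110) with its grip at (367,80), and the squash clear of both. The insert measures 116.0×60.0 and its grip lies where it should. I'll go to the grip and check the clip angle on the way.

Call:
step_arm(commands=[{"x": 0, "y": 0, "z": 0, "spin": 5.2, "gripper": -0.2}, {"x": 40, "y": 10, "z": 0, "spin": 0, "gripper": -0.2}, {"x": 40, "y": 10, "z": 0, "spin": 0, "gripper": -0.2}, {"x": 39, "y": 11, "z": 20, "spin": 0, "gripper": -0.2}, {"x": 0, "y": 0, "z": 40, "spin": 0, "gripper": -0.2}, {"x": 0, "y": 0, "z": 40, "spin": 0, "gripper": -0.2}, {"x": 0, "y": 0, "z": 40, "spin": 0, "gripper": -0.2}, {"x": 0, "y": 0, "z": 30, "spin": 0, "gripper": -0.2}, {"x": 0, "y": 0, "z": 20, "spin": 0, "gripper": -0.2}, {"x": 0, "y": 0, "z": 0, "spin": 0, "gripper": -0.2}])

```text
time: 10.35
eef_pos: [0.5058, 0.2703, 0.0468]
tcp_rot: [0.725, 0.689, -0.004, -0.002]
contact_force: [0.0, -0.4, 0.8]
opening: 0.602
finger_force: 0.0
```

```bash
python3 - <<'E'
from h import *
s,c=snap("w5");pose(s)
print("delta",delta(s,[.5086,.2709,.028]))
s4=dict(eef_pos=np.array([.47162,.15375,.2406]),tcp_rot=R.from_euler('xz',[180,92.29],degrees=True).as_quat())
c=dict(np.load("pics/w4.npz"));L=loc(cloud(c,s4));hsv=cv2.cvtColor(c["color"],cv2.COLOR_RGB2HSV);H,S=hsv[...,0],hsv[...,1]
q=L[(S>120)&(H<20)&(L[...,2]>30)&(L[...,2]<130)&(abs(L[...,1])<3)&(abs(L[...,0]-10)<40)]
v=cv2.fitLine(q[:,[0,2]].astype(np.float32),cv2.DIST_HUBER,0,.01,.01).ravel()
print(v,"theta",np.arctan2(abs(v[0]),abs(v[1])))
# theta from rear-face offset: -68 = cos*(X)-sin*(Z) in clip frame
for th in(.8,.85,.9,.95,1.):
    X=q[:,0]-30;Z=q[:,2]-34;print(th,np.median(X*np.cos(th)-Z*np.sin(th)).round(2),(X*np.sin(-th)*-1*-1+0).mean().round(1))
E
```

```text
t 10.35 p [505.79 270.34  46.8 ] yaw 87.11 tilt 0.45 F [ 0.03 -0.42  0.82] op 0.602 ff 0.0
delta [ 0.8  2.9 18.8]
[ 0.7297967  0.6836642 -6.7117915 91.76829  ] theta 0.8180246
0.8 -67.04 26.4
0.85 -67.63 27.6
0.9 -68.11 28.8
0.95 -68.42 29.9
1.0 -68.54 30.9
```

The clip angle comes out at only 0.82–0.89 rad, too close to 0.8. I'll grip the tab again and swing it further before taking the insert.

Call:
step_arm(commands=[{"x": 0, "y": 0, "z": -40, "spin": 0, "gripper": -0.2}, {"x": 0, "y": 0, "z": -45, "spin": -5.2, "gripper": -0.2}, {"x": -30, "y": -4, "z": -35, "spin": 0, "gripper": -0.2}, {"x": -40, "y": -5, "z": 0, "spin": 0, "gripper": -0.2}, {"x": -45, "y": -6, "z": 0, "spin": 0, "gripper": -0.2}, {"x": -45, "y": -6, "z": 0, "spin": 0, "gripper": -0.2}, {"x": -45, "y": -6, "z": 0, "spin": 0, "gripper": -0.2}, {"x": -45, "y": -6, "z": 0, "spin": 0, "gripper": -0.2}, {"x": -45, "y": -5, "z": 0, "spin": 0, "gripper": -0.2}, {"x": -37, "y": -4, "z": 0, "spin": 0, "gripper": -0.2}])

```text
time: 11.4
eef_pos: [0.4806, -0.0647, 0.1734]
tcp_rot: [0.693, 0.721, 0.001, 0.002]
contact_force: [0.0, 0.2, 0.4]
opening: 0.601
finger_force: 0.0
```

Call:
step_arm(commands=[{"x": 0, "y": 0, "z": 20, "spin": 0, "gripper": -0.2}, {"x": 0, "y": 0, "z": 0, "spin": 0, "gripper": -0.2}, {"x": 0, "y": 0, "z": 0, "spin": 0, "gripper": -0.2}, {"x": 0, "y": 0, "z": 0, "spin": 0, "gripper": -0.2}, {"x": 0, "y": 0, "z": 0, "spin": 0, "gripper": -0.2}, {"x": 0, "y": 0, "z": 0, "spin": 0, "gripper": -0.2}, {"x": 0, "y": 0, "z": 0, "spin": 0, "gripper": -0.2}, {"x": 0, "y": 0, "z": 0, "spin": 0, "gripper": -0.2}, {"x": 0, "y": 0, "z": 0, "spin": 0, "gripper": -0.2}, {"x": 0, "y": 0, "z": 0, "spin": 0, "gripper": -0.2}])

```text
time: 12.4
eef_pos: [0.4799, -0.0622, 0.1506]
tcp_rot: [0.693, 0.721, -0.0, -0.0]
contact_force: [0.2, -1.0, -0.3]
opening: 0.601
finger_force: 0.0
```

```bash
python3 - <<'E'
from h import *
from plant import get_state
s=get_state();pose(s);print(delta(s,[.4802,-.0626,.0893]))
E
```

```text
t 12.4 p [479.92 -62.22 150.59] yaw 92.31 tilt 0.01 F [ 0.2  -0.96 -0.31] op 0.601 ff 0.0
[-0.4  0.3 61.3]
```

Call:
step_arm(commands=[{"x": 0, "y": 0.3, "z": 20, "spin": 0, "gripper": -0.2}, {"x": 0, "y": 0, "z": 20, "spin": 0, "gripper": 0}, {"x": 0, "y": 0, "z": 15, "spin": 0, "gripper": 0.2}, {"x": 0, "y": 0, "z": 6, "spin": 0, "gripper": 0.4}, {"x": 0, "y": 0, "z": 0, "spin": 0, "gripper": 0.6}, {"x": 0, "y": 0, "z": 0, "spin": 0, "gripper": 0.7}, {"x": 0, "y": 0, "z": 0, "spin": 0, "gripper": 0.8}, {"x": 0, "y": 0, "z": 0, "spin": 0, "gripper": 0.9}, {"x": 0, "y": 0, "z": 0, "spin": 0, "gripper": 1}, {"x": 0, "y": 0, "z": 0, "spin": 0, "gripper": 1}], force=30)

```text
time: 13.4
eef_pos: [0.4799, -0.0624, 0.0904]
tcp_rot: [0.693, 0.721, -0.001, -0.0]
contact_force: [-6.1, -0.6, 4.5]
opening: 0.112
finger_force: 30.1
```

Call:
step_arm(commands=[{"x": -1.3, "y": 0, "z": -0.3, "spin": 0, "gripper": 1}, {"x": -1.3, "y": 0, "z": -0.3, "spin": 0, "gripper": 1}, {"x": -1.3, "y": 0, "z": -0.3, "spin": 0, "gripper": 1}, {"x": -1.3, "y": 0, "z": -0.3, "spin": 0, "gripper": 1}, {"x": -1.3, "y": 0, "z": -0.2, "spin": 0, "gripper": 1}, {"x": -1.3, "y": 0, "z": -0.2, "spin": 0, "gripper": 1}, {"x": -1.3, "y": 0, "z": -0.2, "spin": 0, "gripper": 1}, {"x": -1.3, "y": 0, "z": -0.1, "spin": 0, "gripper": 1}, {"x": -1.3, "y": 0, "z": -0.1, "spin": 0, "gripper": 1}, {"x": 0, "y": 0, "z": 0, "spin": 0, "gripper": 1}])

```text
time: 14.4
eef_pos: [0.4801, -0.0702, 0.0918]
tcp_rot: [0.694, 0.72, 0.003, -0.004]
contact_force: [-2.7, 12.3, 4.6]
opening: 0.11
finger_force: 29.4
```

```bash
python3 - <<'E'
from h import *
from plant import get_state
s=get_state();pose(s);print(loc(s["eef_pos"]))
E
```

```text
t 14.4 p [480.1  -70.24  91.79] yaw 92.15 tilt 0.52 F [-2.74 12.26  4.61] op 0.11 ff 29.4
[21.29690988 -0.20528877 91.78692624]
```

Call:
step_arm(commands=[{"x": 0, "y": 0, "z": 0, "spin": 0, "gripper": 0.4}, {"x": 0, "y": 0, "z": 0, "spin": 0, "gripper": 0}, {"x": 0, "y": 0, "z": -10, "spin": 0, "gripper": -0.2}, {"x": 0, "y": 0, "z": -30, "spin": 0, "gripper": -0.2}, {"x": 0, "y": 0, "z": -40, "spin": 0, "gripper": -0.2}, {"x": 30, "y": 5, "z": -35, "spin": 0, "gripper": -0.2}, {"x": 40, "y": 5, "z": -25, "spin": 0, "gripper": -0.2}, {"x": 45, "y": 5, "z": -10, "spin": 0, "gripper": -0.2}, {"x": 45, "y": 6, "z": 0, "spin": 0, "gripper": -0.2}, {"x": 45, "y": 6, "z": 0, "spin": 0, "gripper": -0.2}])

```text
time: 15.4
eef_pos: [0.5003, 0.1335, 0.2439]
tcp_rot: [0.693, 0.721, 0.002, 0.002]
contact_force: [-0.3, -0.3, 0.2]
opening: 0.602
finger_force: 0.0
```

```bash
python3 - <<'E'
from h import *
s,c=snap("w6");pose(s)
L=loc(cloud(c,s));hsv=cv2.cvtColor(c["color"],cv2.COLOR_RGB2HSV);H,S=hsv[...,0],hsv[...,1]
q=L[(S>120)&(H<20)&(L[...,2]>60)&(L[...,2]<130)&(abs(L[...,1])<3)&(abs(L[...,0]-10)<40)]
v=cv2.fitLine(q[:,[0,2]].astype(np.float32),cv2.DIST_HUBER,0,.01,.01).ravel()
print(len(q),q.min(0),q.max(0),v,"theta",np.arctan2(abs(v[0]),abs(v[1])))
print(delta(s,[.5086,.2709,.028]))
E
```

```text
t 15.4 p [500.27 133.46 243.88] yaw 92.25 tilt 0.26 F [-0.32 -0.28  0.25] op 0.602 ff 0.0
221 [-12.46248425  -2.97687574  83.26807506] [ 18.28179689   2.99911427 107.47300371] [ 0.803442   0.595383   1.1605892 96.39758  ] theta 0.9330541
[137.   12.7 215.9]
```

Call:
step_arm(commands=[{"x": 0, "y": 0, "z": 0, "spin": 5.2, "gripper": -0.2}, {"x": 45, "y": 0.4, "z": 0, "spin": 0, "gripper": -0.2}, {"x": 46, "y": 0.4, "z": 20, "spin": 0, "gripper": -0.2}, {"x": 46, "y": 0.5, "z": 40, "spin": 0, "gripper": -0.2}, {"x": 0, "y": 0, "z": 40, "spin": 0, "gripper": -0.2}, {"x": 0, "y": 0, "z": 40, "spin": 0, "gripper": -0.2}, {"x": 0, "y": 0, "z": 20, "spin": 0, "gripper": -0.2}, {"x": 0, "y": 0, "z": 0, "spin": 0, "gripper": -0.2}, {"x": 0, "y": 0, "z": 0, "spin": 0, "gripper": -0.2}, {"x": 0, "y": 0, "z": 0, "spin": 0, "gripper": -0.2}])

```text
time: 16.45
eef_pos: [0.509, 0.2607, 0.0915]
tcp_rot: [0.725, 0.689, 0.002, 0.001]
contact_force: [0.7, -1.3, 0.6]
opening: 0.598
finger_force: 0.0
```

```bash
python3 - <<'E'
from h import *
from plant import get_state
s=get_state();pose(s)
print(delta(s,[.5086,.2710,.028]))
E
```

```text
t 16.45 p [509.02 260.68  91.46] yaw 87.08 tilt 0.27 F [ 0.72 -1.35  0.59] op 0.598 ff 0.0
[10.2 -1.2 63.5]
```

Call:
step_arm(commands=[{"x": 10, "y": -1, "z": 10, "spin": 0, "gripper": -0.2}, {"x": 0, "y": 0, "z": 25, "spin": 0, "gripper": 0}, {"x": 0, "y": 0, "z": 20, "spin": 0, "gripper": 0.2}, {"x": 0, "y": 0, "z": 8, "spin": 0, "gripper": 0.3}, {"x": 0, "y": 0, "z": 0, "spin": 0, "gripper": 0.5}, {"x": 0, "y": 0, "z": 0, "spin": 0, "gripper": 0.7}, {"x": 0, "y": 0, "z": 0, "spin": 0, "gripper": 0.8}, {"x": 0, "y": 0, "z": 0, "spin": 0, "gripper": 0.9}, {"x": 0, "y": 0, "z": 0, "spin": 0, "gripper": 1}, {"x": 0, "y": 0, "z": 0, "spin": 0, "gripper": 1}], force=35)

```text
time: 17.45
eef_pos: [0.5077, 0.2708, 0.0272]
tcp_rot: [0.725, 0.689, 0.001, 0.0]
contact_force: [-0.1, 1.2, 3.7]
opening: 0.111
finger_force: 35.2
```

Call:
step_arm(commands=[{"x": 0, "y": 0, "z": 0, "spin": 0, "gripper": 1}, {"x": 0, "y": 0, "z": -5, "spin": 0, "gripper": 1}, {"x": 0, "y": 0, "z": -15, "spin": 0, "gripper": 1}, {"x": 0, "y": 0, "z": -20, "spin": 0, "gripper": 1}, {"x": 0, "y": 0, "z": 0, "spin": -2.6, "gripper": 1}, {"x": 0, "y": 0, "z": 0, "spin": -2.6, "gripper": 1}, {"x": 0, "y": 0, "z": 0, "spin": 0, "gripper": 1}, {"x": 0, "y": 0, "z": 0, "spin": 0, "gripper": 1}, {"x": 0, "y": 0, "z": 0, "spin": 0, "gripper": 1}, {"x": 0, "y": 0, "z": 0, "spin": 0, "gripper": 1}])

```text
time: 18.45
eef_pos: [0.5065, 0.2703, 0.0657]
tcp_rot: [0.693, 0.721, -0.0, -0.0]
contact_force: [-0.8, -0.4, -1.4]
opening: 0.112
finger_force: 34.5
```

```bash
cat >> h.py <<'E'
def ins(s,tag):
    # insert in the grip, seen in the wrist: nose-end edge etc. in world/local
    s,c=snap(tag);P=cloud(c,s);L=loc(P);return s,c,P,L
E
python3 - <<'E'
from h import *
s,c,P,L=ins(None,"w7");pose(s)
ok=c["z_map"]>0
dz=P[...,2]-s["eef_pos"][2]
reg=ok&(dz<-.012)&(dz>-.04)&(abs(P[...,0]-s["eef_pos"][0])<.06)&(abs(P[...,1]-s["eef_pos"][1])<.12)
print(rect(P,reg),dz[reg].mean())
t=[wor(-74-78,0)];t=[*(wor(-78-78,0)),.07];print("above bed target",t,delta(s,t))
E
```

```text
t 18.45 p [506.48 270.31  65.73] yaw 92.28 tilt 0.03 F [-0.76 -0.42 -1.38] op 0.112 ff 34.5
(((506.47869873046875, 274.7511291503906), (60.21488952636719, 68.95883178710938), 2.3356213569641113), [[475.0, 308.0], [477.79998779296875, 239.10000610351562], [538.0, 241.5], [535.2000122070312, 310.3999938964844]], np.float64(0.044445365045877094), 9946) -0.021222536129253147
above bed target [np.float64(0.4730356111706297), np.float64(0.10691253527804978), 0.07] [-161.9  -39.9   -4.2]
```

View pics/w7.png

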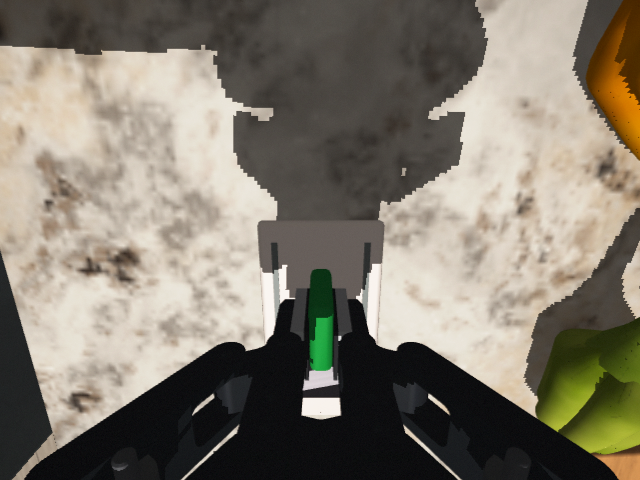

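The insert is held level and straight: plate from (258,222) to (384,345), grip at (320,320). Its yaw matches the slicer. I'll carry it over the open part of the bed.

Call:
step_arm(commands=[{"x": -15, "y": -5, "z": 0, "spin": 0, "gripper": 1}, {"x": -30, "y": -7, "z": 0, "spin": 0, "gripper": 1}, {"x": -35, "y": -8, "z": 0, "spin": 0, "gripper": 1}, {"x": -35, "y": -8, "z": 0, "spin": 0, "gripper": 1}, {"x": -30, "y": -7, "z": 0, "spin": 0, "gripper": 1}, {"x": -16, "y": -5, "z": 0, "spin": 0, "gripper": 1}, {"x": 0, "y": 0, "z": 0, "spin": 0, "gripper": 1}, {"x": 0, "y": 0, "z": 0, "spin": 0, "gripper": 1}, {"x": 0, "y": 0, "z": 0, "spin": 0, "gripper": 1}, {"x": 0, "y": 0, "z": 0, "spin": 0, "gripper": 1}])

```text
time: 19.5
eef_pos: [0.4733, 0.1086, 0.0659]
tcp_rot: [0.692, 0.722, 0.0, 0.0]
contact_force: [-0.2, 0.4, -2.6]
opening: 0.11
finger_force: 34.5
```

```bash
python3 - <<'E'
from h import *
s,c,P,L=ins(None,"w8");pose(s)
ok=c["z_map"]>0
dz=P[...,2]-s["eef_pos"][2]
reg=ok&(dz<-.018)&(dz>-.026)&(abs(L[...,1])<40)&(L[...,0]<-140)&(L[...,0]>-230)
q=L[reg];print("tail",np.percentile(q,[.3,50,99.7],axis=0).round(1).tolist())
A=np.c_[q[:,:2],np.ones(len(q))];f=np.linalg.lstsq(A,q[:,2],rcond=None)[0];print("plane slope",f.round(4))
print(rect(P,reg)[0]);print(loc(s["eef_pos"]))
# guides as seen now
g=ok&(L[...,2]>21)&(L[...,2]<29)&(abs(L[...,1])<50)&(L[...,0]>-45)&(L[...,0]<0)
h=L[g];print("guides",len(h),[np.percentile(h[:,1],p).round(1) for p in(1,99)]if len(h) else"")
print(delta(s,[*wor(-157,0),.0445]))
E
```

```text
t 19.5 p [473.29 108.55  65.93] yaw 92.37 tilt 0.01 F [-0.22  0.39 -2.56] op 0.11 ff 34.5
tail [[-196.1, -29.2, 41.0], [-178.0, 0.3, 44.7], [-140.9, 30.2, 46.7]]
plane slope [ 1.19000e-02 -1.30000e-03  4.67009e+01]
((473.0572509765625, 119.09523010253906), (60.19709777832031, 56.51194763183594), 2.5741376876831055)
[-157.62900807    0.317897     65.9279784 ]
guides 0 
[-0.6 -0.3 21.4]
```

Call:
step_arm(commands=[{"x": 0, "y": -0.3, "z": 5, "spin": 0, "gripper": 1}, {"x": 0, "y": 0, "z": 7, "spin": 0, "gripper": 1}, {"x": 0, "y": 0, "z": 6, "spin": 0, "gripper": 1}, {"x": 0, "y": 0, "z": 2, "spin": 0, "gripper": 1}, {"x": 0, "y": 0, "z": 0.5, "spin": 0, "gripper": 1}, {"x": 0, "y": 0, "z": 0.5, "spin": 0, "gripper": 1}, {"x": 0, "y": 0, "z": 0.5, "spin": 0, "gripper": 1}, {"x": 0, "y": 0, "z": 0.3, "spin": 0, "gripper": 1}, {"x": 0, "y": 0, "z": 0, "spin": 0, "gripper": 1}, {"x": 0, "y": 0, "z": 0, "spin": 0, "gripper": 1}])

```text
time: 20.55
eef_pos: [0.473, 0.1079, 0.0442]
tcp_rot: [0.693, 0.721, 0.0, 0.0]
contact_force: [-0.3, 0.6, -2.5]
opening: 0.115
finger_force: 34.5
```

```bash
python3 - <<'E'
from h import *
from plant import get_state
s=get_state();pose(s);print(loc(s["eef_pos"]))
E
```

```text
t 20.55 p [472.96 107.89  44.22] yaw 92.3 tilt 0.02 F [-0.32  0.63 -2.51] op 0.115 ff 34.5
[-1.56983017e+02 -3.23420895e-02  4.42234021e+01]
```

Call:
step_arm(commands=[{"x": 0, "y": 0, "z": 0.2, "spin": 0, "gripper": 1}, {"x": 0, "y": 0, "z": 0.2, "spin": 0, "gripper": 1}, {"x": 0, "y": 0, "z": 0.2, "spin": 0, "gripper": 1}, {"x": 0, "y": 0, "z": 0.2, "spin": 0, "gripper": 1}, {"x": 0, "y": 0, "z": 0.2, "spin": 0, "gripper": 1}, {"x": 0, "y": 0, "z": 0, "spin": 0, "gripper": 1}, {"x": 0, "y": 0, "z": 0, "spin": 0, "gripper": 1}, {"x": 0, "y": 0, "z": 0, "spin": 0, "gripper": 1}, {"x": 0, "y": 0, "z": 0, "spin": 0, "gripper": 1}, {"x": 0, "y": 0, "z": 0, "spin": 0, "gripper": 1}])

```text
time: 21.55
eef_pos: [0.4728, 0.1079, 0.0431]
tcp_rot: [0.693, 0.721, -0.0, -0.0]
contact_force: [-1.2, 0.3, -0.9]
opening: 0.109
finger_force: 34.7
```

Call:
step_arm(commands=[{"x": -3, "y": 0, "z": 0, "spin": 0, "gripper": 1}, {"x": -4, "y": 0, "z": 0, "spin": 0, "gripper": 1}, {"x": -4, "y": 0, "z": 0, "spin": 0, "gripper": 1}, {"x": -4, "y": 0, "z": 0, "spin": 0, "gripper": 1}, {"x": -4, "y": 0, "z": 0, "spin": 0, "gripper": 1}, {"x": -4, "y": 0, "z": 0, "spin": 0, "gripper": 1}, {"x": -4, "y": 0, "z": 0, "spin": 0, "gripper": 1}, {"x": -3, "y": 0, "z": 0, "spin": 0, "gripper": 1}, {"x": 0, "y": 0, "z": 0, "spin": 0, "gripper": 1}, {"x": 0, "y": 0, "z": 0, "spin": 0, "gripper": 1}])

```text
time: 22.55
eef_pos: [0.4742, 0.0775, 0.0432]
tcp_rot: [0.693, 0.721, -0.0, 0.0]
contact_force: [0.3, -0.8, 0.5]
opening: 0.113
finger_force: 34.7
```

Call:
step_arm(commands=[{"x": -2, "y": 0, "z": 0, "spin": 0, "gripper": 1}, {"x": -2, "y": 0, "z": 0, "spin": 0, "gripper": 1}, {"x": -2, "y": 0, "z": 0, "spin": 0, "gripper": 1}, {"x": -2, "y": 0, "z": 0, "spin": 0, "gripper": 1}, {"x": -2, "y": 0, "z": 0, "spin": 0, "gripper": 1}, {"x": -2, "y": 0, "z": 0, "spin": 0, "gripper": 1}, {"x": -2, "y": 0, "z": 0, "spin": 0, "gripper": 1}, {"x": -2, "y": 0, "z": 0, "spin": 0, "gripper": 1}, {"x": 0, "y": 0, "z": 0, "spin": 0, "gripper": 1}, {"x": 0, "y": 0, "z": 0, "spin": 0, "gripper": 1}])

```text
time: 23.55
eef_pos: [0.4748, 0.0616, 0.0431]
tcp_rot: [0.693, 0.721, -0.0, 0.0]
contact_force: [-0.1, -0.4, 1.5]
opening: 0.111
finger_force: 34.9
```

```bash
python3 - <<'E'
from h import *
s,c,P,L=ins(None,"w9");pose(s);print(loc(s["eef_pos"]),s["wrist_torque"])
ok=c["z_map"]>0
dz=P[...,2]-s["eef_pos"][2]
reg=ok&(dz<-.018)&(dz>-.026)&(abs(L[...,1])<45)&(L[...,0]<-100)&(L[...,0]>-200)
q=L[reg];print("tail",np.percentile(q,[.3,50,99.7],axis=0).round(1).tolist())
A=np.c_[q[:,:2],np.ones(len(q))];print(np.linalg.lstsq(A,q[:,2],rcond=None)[0].round(4))
b=ok&(L[...,2]>11)&(L[...,2]<18)&(L[...,0]<-120)&(L[...,0]>-165)&(abs(L[...,1])<60);print("bed",np.percentile(L[b],[.3,50,99.7],axis=0).round(1).tolist())
E
```

```text
t 23.55 p [474.78  61.61  43.13] yaw 92.31 tilt 0.04 F [-0.11 -0.44  1.46] op 0.111 ff 34.9
[-110.66596092   -0.11888403   43.13021831] [ 9.53678182e-05 -3.85424603e-02 -1.56586754e-03]
tail [[-149.2, -31.7, 17.2], [-131.6, -0.1, 21.9], [-100.8, 34.5, 23.8]]
[1.32000e-02 0.00000e+00 2.35058e+01]
bed [[-151.4, -45.6, 11.1], [-141.6, -0.5, 15.5], [-120.1, 45.6, 17.6]]
```

Call:
step_arm(commands=[{"x": -2, "y": 0, "z": 0, "spin": 0, "gripper": 1}, {"x": -2, "y": 0, "z": 0, "spin": 0, "gripper": 1}, {"x": -2, "y": 0, "z": 0, "spin": 0, "gripper": 1}, {"x": -2, "y": 0, "z": 0, "spin": 0, "gripper": 1}, {"x": -2, "y": 0, "z": 0, "spin": 0, "gripper": 1}, {"x": -2, "y": 0, "z": 0, "spin": 0, "gripper": 1}, {"x": -2, "y": 0, "z": 0, "spin": 0, "gripper": 1}, {"x": -2, "y": 0, "z": 0, "spin": 0, "gripper": 1}, {"x": 0, "y": 0, "z": 0, "spin": 0, "gripper": 1}, {"x": 0, "y": 0, "z": 0, "spin": 0, "gripper": 1}])

```text
time: 24.6
eef_pos: [0.4754, 0.0456, 0.0431]
tcp_rot: [0.693, 0.721, -0.0, 0.0]
contact_force: [-0.3, -0.3, 2.5]
opening: 0.112
finger_force: 35.0
```

Call:
step_arm(commands=[{"x": -1.5, "y": 0, "z": 0, "spin": 0, "gripper": 1}, {"x": -1.5, "y": 0, "z": 0, "spin": 0, "gripper": 1}, {"x": -1.5, "y": 0, "z": 0, "spin": 0, "gripper": 1}, {"x": -1.5, "y": 0, "z": 0, "spin": 0, "gripper": 1}, {"x": -1.5, "y": 0, "z": 0, "spin": 0, "gripper": 1}, {"x": -1.5, "y": 0, "z": 0, "spin": 0, "gripper": 1}, {"x": -1, "y": 0, "z": 0, "spin": 0, "gripper": 1}, {"x": 0, "y": 0, "z": 0, "spin": 0, "gripper": 1}, {"x": 0, "y": 0, "z": 0, "spin": 0, "gripper": 1}, {"x": 0, "y": 0, "z": 0, "spin": 0, "gripper": 1}])

```text
time: 25.6
eef_pos: [0.4758, 0.0358, 0.0431]
tcp_rot: [0.693, 0.721, -0.0, 0.0]
contact_force: [-0.4, 0.5, 3.0]
opening: 0.113
finger_force: 35.1
```

```bash
python3 - <<'E'
from h import *
s,c,P,L=ins(None,"w10");pose(s);print(loc(s["eef_pos"]))
dz=P[...,2]-s["eef_pos"][2]
reg=(dz<-.018)&(dz>-.026)&(abs(L[...,1])<33)&(L[...,0]<-80)&(L[...,0]>-180)
q=L[reg];print("tail",np.percentile(q,[.3,1,50],axis=0).round(1).tolist())
E
```

```text
t 25.6 p [475.81  35.77  43.12] yaw 92.31 tilt 0.03 F [-0.39  0.54  3.02] op 0.113 ff 35.1
[-84.80113037  -0.14574639  43.12497878]
tail [[-144.4, -29.9, 17.2], [-138.0, -29.1, 17.2], [-106.9, -0.1, 21.9]]
```

Call:
step_arm(commands=[{"x": -0.6, "y": 0, "z": 0, "spin": 0, "gripper": 1}, {"x": -0.6, "y": 0, "z": 0, "spin": 0, "gripper": 1}, {"x": -0.6, "y": 0, "z": 0, "spin": 0, "gripper": 1}, {"x": -0.6, "y": 0, "z": 0, "spin": 0, "gripper": 1}, {"x": -0.6, "y": 0, "z": 0, "spin": 0, "gripper": 1}, {"x": -0.6, "y": 0, "z": 0, "spin": 0, "gripper": 1}, {"x": -0.6, "y": 0, "z": 0, "spin": 0, "gripper": 1}, {"x": 0, "y": 0, "z": 0, "spin": 0, "gripper": 1}, {"x": 0, "y": 0, "z": 0, "spin": 0, "gripper": 1}, {"x": 0, "y": 0, "z": 0, "spin": 0, "gripper": 1}])

```text
time: 26.65
eef_pos: [0.476, 0.0317, 0.0431]
tcp_rot: [0.693, 0.721, -0.0, 0.0]
contact_force: [0.2, 2.5, 3.3]
opening: 0.108
finger_force: 35.2
```

Call:
step_arm(commands=[{"x": -0.2, "y": 0, "z": 0, "spin": 0, "gripper": 1}, {"x": -0.2, "y": 0, "z": 0, "spin": 0, "gripper": 1}, {"x": 0, "y": 0, "z": 0, "spin": 0, "gripper": 1}, {"x": -0.2, "y": 0, "z": 0, "spin": 0, "gripper": 1}, {"x": 0, "y": 0, "z": 0, "spin": 0, "gripper": 1}, {"x": 0, "y": 0, "z": 0, "spin": 0, "gripper": 1}, {"x": 0, "y": 0, "z": 0, "spin": 0, "gripper": 1}, {"x": 0, "y": 0, "z": 0, "spin": 0, "gripper": 1}, {"x": 0, "y": 0, "z": 0, "spin": 0, "gripper": 1}, {"x": 0, "y": 0, "z": 0, "spin": 0, "gripper": 1}])

```text
time: 27.65
eef_pos: [0.476, 0.0312, 0.0431]
tcp_rot: [0.693, 0.721, 0.0, 0.0]
contact_force: [-0.7, 3.2, 4.7]
opening: 0.108
finger_force: 35.3
```

Call:
step_arm(commands=[{"x": 0, "y": 0, "z": -0.2, "spin": 0, "gripper": 1}, {"x": -0.1, "y": 0, "z": 0, "spin": 0, "gripper": 1}, {"x": -0.1, "y": 0, "z": 0, "spin": 0, "gripper": 1}, {"x": -0.1, "y": 0, "z": 0, "spin": 0, "gripper": 1}, {"x": -0.1, "y": 0, "z": 0, "spin": 0, "gripper": 1}, {"x": 0, "y": 0, "z": 0, "spin": 0, "gripper": 1}, {"x": 0, "y": 0, "z": 0, "spin": 0, "gripper": 1}, {"x": 0, "y": 0, "z": 0, "spin": 0, "gripper": 1}, {"x": 0, "y": 0, "z": 0, "spin": 0, "gripper": 1}, {"x": 0, "y": 0, "z": 0, "spin": 0, "gripper": 1}])

```text
time: 28.65
eef_pos: [0.4759, 0.0306, 0.0432]
tcp_rot: [0.693, 0.721, -0.0, 0.0]
contact_force: [1.0, 0.5, -0.1]
opening: 0.112
finger_force: 34.8
```

```bash
python3 - <<'E'
from h import *
from plant import get_state
s=get_state();pose(s);print(loc(s["eef_pos"]))
E
```

```text
t 28.65 p [475.87  30.62  43.16] yaw 92.31 tilt 0.02 F [ 1.03  0.51 -0.07] op 0.112 ff 34.8
[-79.65710334  -0.30012703  43.15687122]
```

Call:
step_arm(commands=[{"x": -0.1, "y": 0, "z": 0, "spin": 0, "gripper": 1}, {"x": -0.1, "y": 0, "z": 0, "spin": 0, "gripper": 1}, {"x": -0.1, "y": 0, "z": 0, "spin": 0, "gripper": 1}, {"x": -0.1, "y": 0, "z": 0, "spin": 0, "gripper": 1}, {"x": -0.1, "y": 0, "z": 0, "spin": 0, "gripper": 1}, {"x": -0.1, "y": 0, "z": 0, "spin": 0, "gripper": 1}, {"x": 0, "y": 0, "z": 0, "spin": 0, "gripper": 1}, {"x": 0, "y": 0, "z": 0, "spin": 0, "gripper": 1}, {"x": 0, "y": 0, "z": 0, "spin": 0, "gripper": 1}, {"x": 0, "y": 0, "z": 0, "spin": 0, "gripper": 1}])

```text
time: 29.65
eef_pos: [0.4757, 0.0302, 0.0432]
tcp_rot: [0.693, 0.721, -0.0, -0.0]
contact_force: [-1.2, 1.9, -0.6]
opening: 0.11
finger_force: 34.7
```

Call:
step_arm(commands=[{"x": -0.1, "y": 0, "z": 0, "spin": 0, "gripper": 1}, {"x": -0.1, "y": 0, "z": 0, "spin": 0, "gripper": 1}, {"x": -0.1, "y": 0, "z": 0, "spin": 0, "gripper": 1}, {"x": -0.1, "y": 0, "z": 0, "spin": 0, "gripper": 1}, {"x": 0, "y": 0, "z": 0, "spin": 0, "gripper": 1}, {"x": 0, "y": 0, "z": 0, "spin": 0, "gripper": 1}, {"x": 0, "y": 0, "z": 0, "spin": 0, "gripper": 1}, {"x": 0, "y": 0, "z": 0, "spin": 0, "gripper": 1}, {"x": 0, "y": 0, "z": 0, "spin": 0, "gripper": 1}, {"x": 0, "y": 0, "z": 0, "spin": 0, "gripper": 1}])

```text
time: 30.65
eef_pos: [0.476, 0.0298, 0.0433]
tcp_rot: [0.693, 0.721, -0.0, -0.0]
contact_force: [0.0, 1.1, -1.2]
opening: 0.111
finger_force: 34.5
```

Call:
step_arm(commands=[{"x": -0.1, "y": 0, "z": 0, "spin": 0, "gripper": 1}, {"x": -0.1, "y": 0, "z": 0, "spin": 0, "gripper": 1}, {"x": -0.1, "y": 0, "z": 0, "spin": 0, "gripper": 1}, {"x": -0.1, "y": 0, "z": 0, "spin": 0, "gripper": 1}, {"x": -0.1, "y": 0, "z": 0, "spin": 0, "gripper": 1}, {"x": -0.1, "y": 0, "z": 0, "spin": 0, "gripper": 1}, {"x": 0, "y": 0, "z": 0, "spin": 0, "gripper": 1}, {"x": 0, "y": 0, "z": 0, "spin": 0, "gripper": 1}, {"x": 0, "y": 0, "z": 0, "spin": 0, "gripper": 1}, {"x": 0, "y": 0, "z": 0, "spin": 0, "gripper": 1}])

```text
time: 31.65
eef_pos: [0.4761, 0.0292, 0.0433]
tcp_rot: [0.693, 0.721, 0.0, 0.0]
contact_force: [0.3, 0.0, -1.5]
opening: 0.116
finger_force: 34.5
```

```bash
python3 - <<'E'
from h import *
from plant import get_state
s=get_state();pose(s);print(loc(s["eef_pos"]))
E
```

```text
t 31.65 p [476.06  29.17  43.31] yaw 92.3 tilt 0.0 F [ 0.34  0.05 -1.48] op 0.116 ff 34.5
[-78.20174133  -0.1700294   43.30824443]
```

Call:
step_arm(commands=[{"x": -0.1, "y": 0, "z": 0.1, "spin": 0, "gripper": 1}, {"x": -0.1, "y": 0, "z": 0, "spin": 0, "gripper": 1}, {"x": -0.1, "y": 0, "z": 0, "spin": 0, "gripper": 1}, {"x": -0.1, "y": 0, "z": 0, "spin": 0, "gripper": 1}, {"x": -0.1, "y": 0, "z": 0, "spin": 0, "gripper": 1}, {"x": -0.1, "y": 0, "z": 0, "spin": 0, "gripper": 1}, {"x": -0.1, "y": 0, "z": 0, "spin": 0, "gripper": 1}, {"x": 0, "y": 0, "z": 0, "spin": 0, "gripper": 1}, {"x": 0, "y": 0, "z": 0, "spin": 0, "gripper": 1}, {"x": 0, "y": 0, "z": 0, "spin": 0, "gripper": 1}])

```text
time: 32.65
eef_pos: [0.4761, 0.0285, 0.0432]
tcp_rot: [0.693, 0.721, -0.0, 0.0]
contact_force: [0.3, -0.7, -2.4]
opening: 0.11
finger_force: 34.5
```

Call:
step_arm(commands=[{"x": -0.1, "y": 0, "z": 0.1, "spin": 0, "gripper": 1}, {"x": -0.1, "y": 0, "z": 0, "spin": 0, "gripper": 1}, {"x": -0.1, "y": 0, "z": 0, "spin": 0, "gripper": 1}, {"x": -0.1, "y": 0, "z": 0, "spin": 0, "gripper": 1}, {"x": -0.1, "y": 0, "z": 0, "spin": 0, "gripper": 1}, {"x": -0.1, "y": 0, "z": 0, "spin": 0, "gripper": 1}, {"x": -0.1, "y": 0, "z": 0, "spin": 0, "gripper": 1}, {"x": 0, "y": 0, "z": 0, "spin": 0, "gripper": 1}, {"x": 0, "y": 0, "z": 0, "spin": 0, "gripper": 1}, {"x": 0, "y": 0, "z": 0, "spin": 0, "gripper": 1}])

```text
time: 33.65
eef_pos: [0.4762, 0.0278, 0.0432]
tcp_rot: [0.693, 0.721, 0.0, 0.0]
contact_force: [0.9, 1.0, -0.2]
opening: 0.111
finger_force: 34.6
```

```bash
python3 - <<'E'
from h import *
s,c,P,L=ins(None,"w11");pose(s);print(loc(s["eef_pos"]))
m=(L[...,2]>20)&(L[...,2]<24.5)&(abs(L[...,1])<25)&(L[...,0]<-80)&(L[...,0]>-140)
q=L[m];print("tail",np.percentile(q,[.3,1,50],axis=0).round(1).tolist())
h=(L[...,2]<18)&(L[...,2]>12)&(abs(L[...,1])<40)&(L[...,0]<-100)&(L[...,0]>-170);print("bed end",np.percentile(L[h][:,0],[.3,1,2]))
E
```

```text
t 33.65 p [476.2   27.79  43.16] yaw 92.3 tilt 0.02 F [ 0.92  0.98 -0.21] op 0.111 ff 34.6
[-76.81281865  -0.08214746  43.15537487]
tail [[-115.1, -24.9, 20.1], [-114.8, -24.6, 20.3], [-99.8, -0.0, 22.0]]
bed end [-151.04157439 -150.65755956 -150.2974035 ]
```

Call:
step_arm(commands=[{"x": -0.1, "y": 0, "z": 0, "spin": 0, "gripper": 1}, {"x": -0.1, "y": 0, "z": 0, "spin": 0, "gripper": 1}, {"x": -0.1, "y": 0, "z": 0, "spin": 0, "gripper": 1}, {"x": -0.1, "y": 0, "z": 0, "spin": 0, "gripper": 1}, {"x": -0.1, "y": 0, "z": 0, "spin": 0, "gripper": 1}, {"x": -0.1, "y": 0, "z": 0, "spin": 0, "gripper": 1}, {"x": 0, "y": 0, "z": 0, "spin": 0, "gripper": 1}, {"x": 0, "y": 0, "z": 0, "spin": 0, "gripper": 1}, {"x": 0, "y": 0, "z": 0, "spin": 0, "gripper": 1}, {"x": 0, "y": 0, "z": 0, "spin": 0, "gripper": 1}])

```text
time: 34.7
eef_pos: [0.4761, 0.0274, 0.0431]
tcp_rot: [0.693, 0.721, 0.0, -0.0]
contact_force: [0.3, 4.9, 0.9]
opening: 0.112
finger_force: 34.9
```

Call:
step_arm(commands=[{"x": -0.1, "y": 0, "z": 0, "spin": 0, "gripper": 1}, {"x": -0.1, "y": 0, "z": 0, "spin": 0, "gripper": 1}, {"x": 0, "y": 0, "z": 0, "spin": 0, "gripper": 1}, {"x": 0, "y": 0, "z": 0, "spin": 0, "gripper": 1}, {"x": 0, "y": 0, "z": 0, "spin": 0, "gripper": 1}, {"x": 0, "y": 0, "z": 0, "spin": 0, "gripper": 1}, {"x": 0, "y": 0, "z": 0, "spin": 0, "gripper": 1}, {"x": 0, "y": 0, "z": 0, "spin": 0, "gripper": 1}, {"x": 0, "y": 0, "z": 0, "spin": 0, "gripper": 1}, {"x": 0, "y": 0, "z": 0, "spin": 0, "gripper": 1}])

```text
time: 35.7
eef_pos: [0.4761, 0.0273, 0.0431]
tcp_rot: [0.693, 0.721, 0.0, -0.0]
contact_force: [0.8, 5.6, 1.3]
opening: 0.115
finger_force: 34.9
```

```bash
python3 - <<'E'
from h import *
s,c,P,L=ins(None,"w12");pose(s);print(loc(s["eef_pos"]))
m=(L[...,2]>20)&(L[...,2]<24.5)&(abs(L[...,1])<25)&(L[...,0]<-80)&(L[...,0]>-140)
q=L[m];print("tail",np.percentile(q,[.3,1,50],axis=0).round(1).tolist())
from plant import get_state
print(get_state()["contact_force"])
E
```

```text
t 35.7 p [476.14  27.31  43.13] yaw 92.29 tilt 0.04 F [0.83 5.58 1.32] op 0.115 ff 34.9
[-76.34003244  -0.16203277  43.13207013]
tail [[-114.7, -24.8, 20.1], [-114.4, -24.5, 20.4], [-99.5, -0.1, 22.0]]
[1.54248073 5.16455097 1.71609539]
```

Call:
step_arm(commands=[{"x": -0.1, "y": 0, "z": 0, "spin": 0, "gripper": 1}, {"x": -0.1, "y": 0, "z": 0, "spin": 0, "gripper": 1}, {"x": 0, "y": 0, "z": 0, "spin": 0, "gripper": 1}, {"x": 0, "y": 0, "z": 0, "spin": 0, "gripper": 1}, {"x": 0, "y": 0, "z": 0, "spin": 0, "gripper": 1}, {"x": 0, "y": 0, "z": 0, "spin": 0, "gripper": 1}, {"x": 0, "y": 0, "z": 0, "spin": 0, "gripper": 1}, {"x": 0, "y": 0, "z": 0, "spin": 0, "gripper": 1}, {"x": 0, "y": 0, "z": 0, "spin": 0, "gripper": 1}, {"x": 0, "y": 0, "z": 0, "spin": 0, "gripper": 1}])

```text
time: 36.75
eef_pos: [0.4761, 0.0272, 0.0431]
tcp_rot: [0.693, 0.721, 0.0, -0.0]
contact_force: [-0.5, 7.4, 0.7]
opening: 0.11
finger_force: 34.9
```

The push held at about 7.4 N for over half a second. Now I'll release the insert and go up towards the tab.

Call:
step_arm(commands=[{"x": 0, "y": 0, "z": 0, "spin": 0, "gripper": 0.6}, {"x": 0, "y": 0, "z": 0, "spin": 0, "gripper": 0.4}, {"x": 0, "y": 0, "z": 0, "spin": 0, "gripper": 0.2}, {"x": 0, "y": 0, "z": -5, "spin": 0, "gripper": 0.2}, {"x": 0, "y": 0, "z": -25, "spin": 0, "gripper": 0.2}, {"x": 0, "y": 0, "z": -40, "spin": 0, "gripper": 0.2}, {"x": 0, "y": 0, "z": -40, "spin": 0, "gripper": 0.2}, {"x": 0, "y": 0, "z": -30, "spin": 0, "gripper": 0.2}, {"x": 0, "y": 0, "z": 0, "spin": 0, "gripper": 0.2}, {"x": 0, "y": 0, "z": 0, "spin": 0, "gripper": 0.2}])

```text
time: 37.75
eef_pos: [0.4764, 0.0266, 0.1839]
tcp_rot: [0.693, 0.721, 0.0, 0.001]
contact_force: [0.7, 0.2, -0.9]
opening: 0.401
finger_force: 0.0
```

```bash
python3 - <<'E'
from h import *
s,c=snap("w13");pose(s);print(loc(s["eef_pos"]))
st,ct=snap("top13","top");ss,cs=snap("sc13","scene")
for n,cc in(("w",c),("top",ct),("scene",cs)):
    L=loc(cloud(cc,s));hsv=cv2.cvtColor(cc["color"],cv2.COLOR_RGB2HSV);H,S=hsv[...,0],hsv[...,1]
    q=L[(S>120)&(H<20)&(L[...,2]>60)&(L[...,2]<130)&(abs(L[...,1])<12)&(abs(L[...,0]-10)<40)]
    if len(q): print(n,"tab",len(q),q.min(0).round(1),q.max(0).round(1),q.mean(0).round(1))
    m=(L[...,2]>20)&(L[...,2]<25)&(abs(L[...,1])<26)&(L[...,0]<-80)&(L[...,0]>-140);q=L[m]
    if len(q): print(n,"tail",np.percentile(q[:,0],[.5,2]),len(q))
print(delta(s,[*wor(11,0),.16]))
E
```

```text
t 37.75 p [476.37  26.58 183.86] yaw 92.3 tilt 0.11 F [ 0.74  0.19 -0.87] op 0.401 ff 0.0
[-7.55936045e+01  3.29076481e-02  1.83857314e+02]
w tab 568 [-12.1  -4.6  81.6] [ 17.3   4.7 107.4] [ 1.5  0.3 96.3]
w tail [-114.64031919 -114.49067591] 2219
top tail [-128.53538721 -116.49531541] 338
scene tab 85 [-13.4  -7.6  80.3] [ 15.3   3.2 107.7] [ 0.6 -3.2 96.1]
scene tail [-125.45291827 -117.11094631] 266
[-86.6   0.   23.9]
```

Call:
step_arm(commands=[{"x": -43, "y": 0, "z": 0, "spin": 0, "gripper": 0.2}, {"x": -44, "y": 0, "z": 0, "spin": 0, "gripper": 0.2}, {"x": 0, "y": 0, "z": 10, "spin": 0, "gripper": 0.2}, {"x": 0, "y": 0, "z": 30, "spin": 0, "gripper": 0.2}, {"x": 0, "y": 0, "z": 30, "spin": 0, "gripper": 0.2}, {"x": 0, "y": 0, "z": 20, "spin": 0, "gripper": 0.3}, {"x": 0, "y": 0, "z": 4, "spin": 0, "gripper": 0.5}, {"x": 0, "y": 0, "z": 0, "spin": 0, "gripper": 0.7}, {"x": 0, "y": 0, "z": 0, "spin": 0, "gripper": 0.85}, {"x": 0, "y": 0, "z": 0, "spin": 0, "gripper": 1}], force=30)

```text
time: 38.9
eef_pos: [0.4795, -0.0596, 0.0884]
tcp_rot: [0.693, 0.721, 0.0, -0.0]
contact_force: [4.8, 0.6, -12.3]
opening: 0.106
finger_force: 32.5
```

```bash
python3 - <<'E'
from h import *
from plant import get_state
s=get_state();pose(s);l=loc(s["eef_pos"]);print(l)
p=l[[0,2]]+[0,5]-[30.5,34];r=np.hypot(*p);a0=np.degrees(np.arctan2(p[1],p[0]))
print(r,a0)
a=np.radians(np.linspace(a0,151,21));d=np.diff(r*np.c_[np.cos(a),np.sin(a)],axis=0);print((-d).round(1).tolist())
E
```

```text
t 38.9 p [479.47 -59.58  88.43] yaw 92.3 tilt 0.05 F [  4.82   0.56 -12.31] op 0.106 ff 32.5
[10.61334143 -0.39484946 88.43406345]
62.67285766048969 108.50025933029632
[[2.2, 0.8], [2.2, 0.9], [2.1, 0.9], [2.1, 1.0], [2.1, 1.1], [2.0, 1.2], [2.0, 1.2], [1.9, 1.3], [1.9, 1.4], [1.8, 1.5], [1.8, 1.5], [1.7, 1.6], [1.6, 1.6], [1.6, 1.7], [1.5, 1.8], [1.4, 1.8], [1.4, 1.9], [1.3, 1.9], [1.2, 2.0], [1.2, 2.0]]
```

Call:
step_arm(commands=[{"x": 2.2, "y": 0.2, "z": 0.8, "spin": 0, "gripper": 1}, {"x": 2.2, "y": 0.2, "z": 0.9, "spin": 0, "gripper": 1}, {"x": 2.1, "y": 0, "z": 0.9, "spin": 0, "gripper": 1}, {"x": 2.1, "y": 0, "z": 1.0, "spin": 0, "gripper": 1}, {"x": 2.1, "y": 0, "z": 1.1, "spin": 0, "gripper": 1}, {"x": 2.0, "y": 0, "z": 1.2, "spin": 0, "gripper": 1}, {"x": 2.0, "y": 0, "z": 1.2, "spin": 0, "gripper": 1}, {"x": 1.9, "y": 0, "z": 1.3, "spin": 0, "gripper": 1}, {"x": 1.9, "y": 0, "z": 1.4, "spin": 0, "gripper": 1}, {"x": 1.8, "y": 0, "z": 1.5, "spin": 0, "gripper": 1}])

```text
time: 39.9
eef_pos: [0.4793, -0.0432, 0.0812]
tcp_rot: [0.692, 0.722, -0.004, 0.002]
contact_force: [-9.7, -8.2, 10.8]
opening: 0.107
finger_force: 36.7
```

Call:
step_arm(commands=[{"x": 1.8, "y": 0, "z": 1.5, "spin": 0, "gripper": 1}, {"x": 1.7, "y": 0, "z": 1.6, "spin": 0, "gripper": 1}, {"x": 1.6, "y": 0, "z": 1.6, "spin": 0, "gripper": 1}, {"x": 1.6, "y": 0, "z": 1.7, "spin": 0, "gripper": 1}, {"x": 1.5, "y": 0, "z": 1.8, "spin": 0, "gripper": 1}, {"x": 1.4, "y": 0, "z": 1.8, "spin": 0, "gripper": 1}, {"x": 1.4, "y": 0, "z": 1.9, "spin": 0, "gripper": 1}, {"x": 1.3, "y": 0, "z": 1.9, "spin": 0, "gripper": 1}, {"x": 1.2, "y": 0, "z": 2.0, "spin": 0, "gripper": 1}, {"x": 0, "y": 0, "z": 0, "spin": 0, "gripper": 1}])

```text
time: 40.9
eef_pos: [0.4787, -0.0276, 0.0658]
tcp_rot: [0.692, 0.722, -0.002, 0.0]
contact_force: [-11.5, -0.6, 15.3]
opening: 0.112
finger_force: 41.4
```

```bash
python3 - <<'E'
from h import *
ss,cs=snap("sc14","scene");pose(ss);print(loc(ss["eef_pos"]))
L=loc(cloud(cs,ss));hsv=cv2.cvtColor(cs["color"],cv2.COLOR_RGB2HSV);H,S=hsv[...,0],hsv[...,1]
q=L[(S>120)&(H<20)&(L[...,2]>30)&(L[...,2]<130)&(abs(L[...,1])<12)&(abs(L[...,0])<50)];print(len(q),q.min(0) if len(q) else 0,q.max(0) if len(q) else 0)
E
```

```text
t 40.9 p [478.67 -27.63  65.77] yaw 92.42 tilt 0.27 F [-11.45  -0.6   15.34] op 0.112 ff 41.4
[-21.34039494   0.1141946   65.76686068]
36 [-34.21941835  -5.84633875  58.80288389] [-17.80994104   5.01721843  86.58511187]
```

Call:
step_arm(commands=[{"x": 1, "y": -0.2, "z": 1.5, "spin": 0, "gripper": 1}, {"x": 1, "y": -0.2, "z": 1.6, "spin": 0, "gripper": 1}, {"x": 1, "y": 0, "z": 1.6, "spin": 0, "gripper": 1}, {"x": 1, "y": 0, "z": 1.6, "spin": 0, "gripper": 1}, {"x": 1, "y": 0, "z": 1.6, "spin": 0, "gripper": 1}, {"x": 0.5, "y": 0, "z": 1.0, "spin": 0, "gripper": 1}, {"x": 0, "y": 0, "z": 0, "spin": 0, "gripper": 1}, {"x": 0, "y": 0, "z": 0, "spin": 0, "gripper": 0.6}, {"x": 0, "y": 0, "z": 0, "spin": 0, "gripper": 0.4}, {"x": 0, "y": 0, "z": -5, "spin": 0, "gripper": 0.4}])

```text
time: 41.95
eef_pos: [0.4782, -0.0209, 0.0585]
tcp_rot: [0.693, 0.721, -0.0, -0.0]
contact_force: [0.8, -1.0, -0.3]
opening: 0.3
finger_force: 0.0
```

Call:
step_arm(commands=[{"x": 0, "y": 0, "z": -25, "spin": 0, "gripper": 0.4}, {"x": 0, "y": 0, "z": -25, "spin": 0, "gripper": 0.4}, {"x": 0, "y": 0, "z": 0, "spin": 0, "gripper": 0.6}, {"x": 0, "y": 0, "z": 0, "spin": 0, "gripper": 0.8}, {"x": 0, "y": 0, "z": 0, "spin": 0, "gripper": 1}, {"x": 0, "y": 0, "z": 0, "spin": 0, "gripper": 1}, {"x": 0, "y": 0, "z": 0, "spin": 0, "gripper": 1}, {"x": 0, "y": 0, "z": 0, "spin": 0, "gripper": 1}, {"x": 0, "y": 0, "z": 0, "spin": 0, "gripper": 1}, {"x": 0, "y": 0, "z": 0, "spin": 0, "gripper": 1}])

```text
time: 42.95
eef_pos: [0.478, -0.0209, 0.1079]
tcp_rot: [0.693, 0.721, -0.0, -0.0]
contact_force: [0.0, -0.1, 0.6]
opening: -0.001
finger_force: 0.0
```

```bash
python3 - <<'E'
from h import *
ss,cs=snap("sc15","scene");pose(ss);print(loc(ss["eef_pos"]))
st,ct=snap("top15","top")
for cc in(cs,ct):
    L=loc(cloud(cc,ss));hsv=cv2.cvtColor(cc["color"],cv2.COLOR_RGB2HSV);H,S=hsv[...,0],hsv[...,1]
    q=L[(S>120)&(H<20)&(L[...,2]>30)&(L[...,2]<130)&(abs(L[...,1])<15)&(abs(L[...,0])<50)];print(len(q))
    if len(q):print(q.min(0),np.percentile(q,97,axis=0),q.max(0))
im=cs["color"][:,:,::-1][190:290,350:480];cv2.imwrite("pics/sc15c.png",cv2.resize(im,(780,600)))
E
```

```text
t 42.95 p [477.99 -20.88 107.93] yaw 92.3 tilt 0.02 F [ 0.01 -0.08  0.64] op -0.001 ff 0.0
[-28.11339511  -0.29432574 107.93147552]
88
[-37.78502511 -12.43348372  41.55149799] [-18.69832997   2.16083508  97.43827285] [-16.0503696    2.56201963 101.5433627 ]
8
[-35.83360299  -6.83413069  53.74964051] [-33.02881825  -2.70729841  64.99996386] [-32.95441343  -2.67278482  65.03676302]
```

View pics/sc15c.png

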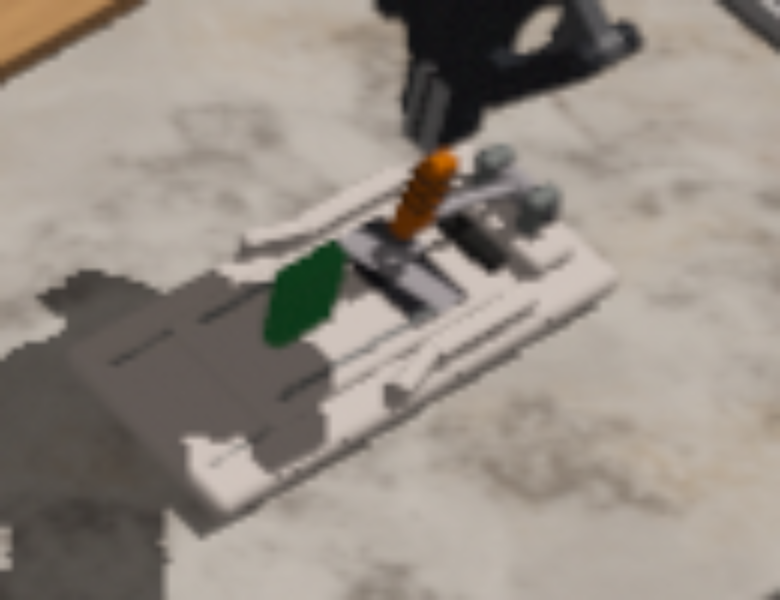

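The crop shows the insert home under the clip, its green grip at (305,295). The orange tab at (425,190) is nearly down and the closed fingers hang just above it. I'll press the tab down from above, watching the force.

Call:
step_arm(commands=[{"x": 0, "y": 0.2, "z": 5, "spin": 0, "gripper": 1}, {"x": 0, "y": 0, "z": 6, "spin": 0, "gripper": 1}, {"x": 0, "y": 0, "z": 4, "spin": 0, "gripper": 1}, {"x": 0, "y": 0, "z": 1, "spin": 0, "gripper": 1}, {"x": 0, "y": 0, "z": 1, "spin": 0, "gripper": 1}, {"x": 0, "y": 0, "z": 1, "spin": 0, "gripper": 1}, {"x": 0, "y": 0, "z": 0, "spin": 0, "gripper": 1}, {"x": 0, "y": 0, "z": 0, "spin": 0, "gripper": 1}, {"x": 0, "y": 0, "z": 0, "spin": 0, "gripper": 1}, {"x": 0, "y": 0, "z": 0, "spin": 0, "gripper": 1}])

```text
time: 44.05
eef_pos: [0.4785, -0.0186, 0.0917]
tcp_rot: [0.693, 0.721, 0.002, -0.002]
contact_force: [-3.7, 10.7, 13.2]
opening: 0.002
finger_force: 6.5
```

Call:
step_arm(commands=[{"x": 0, "y": 0, "z": 0.5, "spin": 0, "gripper": 1}, {"x": 0, "y": 0, "z": 0.5, "spin": 0, "gripper": 1}, {"x": 0, "y": 0, "z": 0.5, "spin": 0, "gripper": 1}, {"x": 0, "y": 0, "z": 0.5, "spin": 0, "gripper": 1}, {"x": 0, "y": 0, "z": 0, "spin": 0, "gripper": 1}, {"x": 0, "y": 0, "z": 0, "spin": 0, "gripper": 1}, {"x": 0, "y": 0, "z": 0, "spin": 0, "gripper": 1}, {"x": 0, "y": 0, "z": 0, "spin": 0, "gripper": 1}, {"x": 0, "y": 0, "z": 0, "spin": 0, "gripper": 1}, {"x": 0, "y": 0, "z": 0, "spin": 0, "gripper": 1}])

```text
time: 45.05
eef_pos: [0.4785, -0.0176, 0.09]
tcp_rot: [0.694, 0.72, 0.002, -0.003]
contact_force: [-4.6, 12.9, 16.9]
opening: -0.0
finger_force: 7.9
```

Call:
step_arm(commands=[{"x": 0, "y": 0, "z": -6, "spin": 0, "gripper": 1}, {"x": -3.5, "y": 0, "z": 0, "spin": 0, "gripper": 1}, {"x": 0, "y": 0, "z": 0, "spin": 0, "gripper": 1}, {"x": 0, "y": 0, "z": 0, "spin": 0, "gripper": 1}, {"x": 0, "y": 0, "z": 2, "spin": 0, "gripper": 1}, {"x": 0, "y": 0, "z": 2, "spin": 0, "gripper": 1}, {"x": 0, "y": 0, "z": 1, "spin": 0, "gripper": 1}, {"x": 0, "y": 0, "z": 0, "spin": 0, "gripper": 1}, {"x": 0, "y": 0, "z": 0, "spin": 0, "gripper": 1}, {"x": 0, "y": 0, "z": 0, "spin": 0, "gripper": 1}])

```text
time: 46.05
eef_pos: [0.4784, -0.0242, 0.0897]
tcp_rot: [0.693, 0.721, -0.0, -0.001]
contact_force: [-2.2, 1.3, 5.6]
opening: 0.0
finger_force: 3.0
```

```bash
python3 - <<'E'
from h import *
ss,cs=snap("sc16","scene");pose(ss);print(loc(ss["eef_pos"]))
L=loc(cloud(cs,ss));hsv=cv2.cvtColor(cs["color"],cv2.COLOR_RGB2HSV);H,S,V=[hsv[...,i] for i in range(3)]
m=(S>120)&(H<20)&(L[...,2]>40)&(abs(L[...,1])<9)&(abs(L[...,0]+28)<16)&(L[...,2]<84);v,u=np.nonzero(m)
for r in np.unique(v): k=L[r,u[v==r]];print(r,len(k),k.mean(0).round(1))
E
```

```text
t 46.05 p [478.42 -24.21  89.73] yaw 92.3 tilt 0.06 F [-2.21  1.29  5.58] op 0.0 ff 3.0
[-2.47632177e+01  5.03989555e-03  8.97328564e+01]
220 3 [-30.1  -2.5  73.3]
221 7 [-30.6  -3.5  71.4]
222 6 [-31.6  -3.7  68.9]
223 6 [-32.7  -5.2  67.7]
224 7 [-31.5  -3.7  62.4]
225 6 [-33.2  -4.4  60.8]
226 7 [-32.3  -3.   55.8]
227 6 [-33.6  -3.4  53.7]
228 6 [-33.8  -4.3  51.3]
229 6 [-35.4  -3.5  48.3]
230 4 [-35.5  -4.3  45.7]
231 2 [-35.7  -5.2  43.4]
```

Call:
step_arm(commands=[{"x": 0.2, "y": 0, "z": 0.5, "spin": 0, "gripper": 1}, {"x": 0.2, "y": 0, "z": 0.5, "spin": 0, "gripper": 1}, {"x": 0.2, "y": 0, "z": 0.5, "spin": 0, "gripper": 1}, {"x": 0.2, "y": 0, "z": 0.5, "spin": 0, "gripper": 1}, {"x": 0.2, "y": 0, "z": 0.5, "spin": 0, "gripper": 1}, {"x": 0.2, "y": 0, "z": 0.5, "spin": 0, "gripper": 1}, {"x": 0.2, "y": 0, "z": 0.3, "spin": 0, "gripper": 1}, {"x": 0, "y": 0, "z": 0, "spin": 0, "gripper": 1}, {"x": 0, "y": 0, "z": 0, "spin": 0, "gripper": 1}, {"x": 0, "y": 0, "z": 0, "spin": 0, "gripper": 1}])

```text
time: 47.1
eef_pos: [0.4784, -0.0224, 0.0867]
tcp_rot: [0.693, 0.721, 0.0, -0.001]
contact_force: [-2.3, 3.4, 7.8]
opening: -0.004
finger_force: 4.1
```

Call:
step_arm(commands=[{"x": 0.1, "y": 0, "z": 0.2, "spin": 0, "gripper": 1}, {"x": 0.1, "y": 0, "z": 0.2, "spin": 0, "gripper": 1}, {"x": 0, "y": 0, "z": 0.2, "spin": 0, "gripper": 1}, {"x": 0, "y": 0, "z": 0.2, "spin": 0, "gripper": 1}, {"x": 0, "y": 0, "z": 0.2, "spin": 0, "gripper": 1}, {"x": 0, "y": 0, "z": 0, "spin": 0, "gripper": 1}, {"x": 0, "y": 0, "z": 0, "spin": 0, "gripper": 1}, {"x": 0, "y": 0, "z": 0, "spin": 0, "gripper": 1}, {"x": 0, "y": 0, "z": 0, "spin": 0, "gripper": 1}, {"x": 0, "y": 0, "z": 0, "spin": 0, "gripper": 1}])

```text
time: 48.1
eef_pos: [0.4783, -0.0219, 0.0859]
tcp_rot: [0.693, 0.721, 0.0, -0.001]
contact_force: [-3.1, 4.1, 9.7]
opening: -0.002
finger_force: 4.8
```

```bash
python3 - <<'E'
from h import *
from plant import get_state
s=get_state();pose(s);print(loc(s["eef_pos"]))
E
```

```text
t 48.1 p [478.35 -21.94  85.93] yaw 92.27 tilt 0.15 F [-3.08  4.12  9.71] op -0.002 ff 4.8
[-2.70373177e+01  2.56245297e-02  8.59260764e+01]
```

Call:
step_arm(commands=[{"x": 0.1, "y": 0, "z": 0.2, "spin": 0, "gripper": 1}, {"x": 0.1, "y": 0, "z": 0.2, "spin": 0, "gripper": 1}, {"x": 0, "y": 0, "z": 0.2, "spin": 0, "gripper": 1}, {"x": 0, "y": 0, "z": 0.2, "spin": 0, "gripper": 1}, {"x": 0, "y": 0, "z": 0.2, "spin": 0, "gripper": 1}, {"x": 0, "y": 0, "z": 0, "spin": 0, "gripper": 1}, {"x": 0, "y": 0, "z": 0, "spin": 0, "gripper": 1}, {"x": 0, "y": 0, "z": 0, "spin": 0, "gripper": 1}, {"x": 0, "y": 0, "z": 0, "spin": 0, "gripper": 1}, {"x": 0, "y": 0, "z": 0, "spin": 0, "gripper": 1}])

```text
time: 49.1
eef_pos: [0.4783, -0.0215, 0.0851]
tcp_rot: [0.693, 0.721, 0.001, -0.002]
contact_force: [-4.3, 3.9, 10.3]
opening: 0.001
finger_force: 5.5
```

Call:
step_arm(commands=[{"x": 0.1, "y": 0, "z": 0.2, "spin": 0, "gripper": 1}, {"x": 0.1, "y": 0, "z": 0.2, "spin": 0, "gripper": 1}, {"x": 0, "y": 0, "z": 0.2, "spin": 0, "gripper": 1}, {"x": 0, "y": 0, "z": 0.2, "spin": 0, "gripper": 1}, {"x": 0, "y": 0, "z": 0, "spin": 0, "gripper": 1}, {"x": 0, "y": 0, "z": 0, "spin": 0, "gripper": 1}, {"x": 0, "y": 0, "z": 0, "spin": 0, "gripper": 1}, {"x": 0, "y": 0, "z": 0, "spin": 0, "gripper": 1}, {"x": 0, "y": 0, "z": 0, "spin": 0, "gripper": 1}, {"x": 0, "y": 0, "z": 0, "spin": 0, "gripper": 1}])

```text
time: 50.1
eef_pos: [0.4784, -0.0212, 0.0845]
tcp_rot: [0.693, 0.721, 0.001, -0.002]
contact_force: [-3.9, 4.5, 12.3]
opening: 0.0
finger_force: 6.1
```

```bash
python3 - <<'E'
from h import *
from plant import get_state,read_camera
s=get_state();pose(s);print(loc(s["eef_pos"]))
for i in range(3): read_camera("wrist");print(get_state()["contact_force"].round(2))
E
```

```text
t 50.1 p [478.36 -21.17  84.53] yaw 92.26 tilt 0.2 F [-3.93  4.45 12.3 ] op 0.0 ff 6.1
[-2.78101640e+01  7.18788809e-02  8.45260198e+01]
[-3.85  5.65 12.04]
[-5.26  5.32 12.21]
[-4.42  4.96 11.41]
```

Call:
step_arm(commands=[{"x": 0.1, "y": 0, "z": 0.2, "spin": 0, "gripper": 1}, {"x": 0.1, "y": 0, "z": 0.2, "spin": 0, "gripper": 1}, {"x": 0, "y": 0, "z": 0.2, "spin": 0, "gripper": 1}, {"x": 0, "y": 0, "z": 0.1, "spin": 0, "gripper": 1}, {"x": 0, "y": 0, "z": 0.1, "spin": 0, "gripper": 1}, {"x": 0, "y": 0, "z": 0, "spin": 0, "gripper": 1}, {"x": 0, "y": 0, "z": 0, "spin": 0, "gripper": 1}, {"x": 0, "y": 0, "z": 0, "spin": 0, "gripper": 1}, {"x": 0, "y": 0, "z": 0, "spin": 0, "gripper": 1}, {"x": 0, "y": 0, "z": 0, "spin": 0, "gripper": 1}])

```text
time: 51.25
eef_pos: [0.4784, -0.0208, 0.0839]
tcp_rot: [0.693, 0.721, 0.001, -0.002]
contact_force: [-5.8, 5.8, 14.3]
opening: -0.003
finger_force: 6.7
```

```bash
python3 - <<'E'
from h import *
from plant import get_state,read_camera
s=get_state();pose(s);print(loc(s["eef_pos"]))
for i in range(4): read_camera("wrist");print(get_state()["contact_force"].round(2))
E
```

```text
t 51.25 p [478.36 -20.81  83.89] yaw 92.26 tilt 0.23 F [-5.85  5.82 14.25] op -0.003 ff 6.7
[-2.81679547e+01  7.81966603e-02  8.38869480e+01]
[-5.11  7.13 14.15]
[-5.07  6.03 13.07]
[-4.97  6.47 13.39]
[-5.09  5.18 13.75]
```

Call:
step_arm(commands=[{"x": 0, "y": 0, "z": -3, "spin": 0, "gripper": 1}, {"x": 0, "y": 0, "z": -10, "spin": 0, "gripper": 1}, {"x": 0, "y": 0, "z": -30, "spin": 0, "gripper": 1}, {"x": 0, "y": 0, "z": -40, "spin": 0, "gripper": 1}, {"x": -40, "y": 0, "z": -40, "spin": 0, "gripper": 1}, {"x": -45, "y": 0, "z": -40, "spin": 0, "gripper": 1}, {"x": -30, "y": 0, "z": -20, "spin": 0, "gripper": 1}, {"x": 0, "y": 0, "z": 0, "spin": 0, "gripper": 1}, {"x": 0, "y": 0, "z": 0, "spin": 0, "gripper": 1}, {"x": 0, "y": 0, "z": 0, "spin": 0, "gripper": 1}])

```text
time: 52.45
eef_pos: [0.4816, -0.1239, 0.2522]
tcp_rot: [0.693, 0.721, -0.0, -0.001]
contact_force: [0.2, -0.1, 0.2]
opening: 0.001
finger_force: 0.0
```

```bash
python3 - <<'E'
from h import *
s,c=snap("w20");pose(s);print(loc(s["eef_pos"]))
L=loc(cloud(c,s));hsv=cv2.cvtColor(c["color"],cv2.COLOR_RGB2HSV);H,S=hsv[...,0],hsv[...,1]
q=L[(S>120)&(H<20)&(L[...,2]>35)&(L[...,2]<90)&(abs(L[...,1])<12)&(abs(L[...,0]+25)<25)]
if len(q):
    t=q[(q[:,2]>np.percentile(q[:,2],95)-4)];print("tab",len(q),len(t),t.mean(0).round(2),t.min(0).round(1),t.max(0).round(1))
m=(L[...,2]>20)&(L[...,2]<25)&(abs(L[...,1])<26)&(L[...,0]<-80)&(L[...,0]>-140);k=L[m]
if len(k): print("tail",np.percentile(k[:,0],[.5,2,5]));f=np.linalg.lstsq(np.c_[k[:,:2],np.ones(len(k))],k[:,2],rcond=None)[0];print(f)
cv2.imwrite("pics/w20c.png",c["color"][:,:,::-1])
E
```

```text
t 52.45 p [ 481.59 -123.89  252.21] yaw 92.32 tilt 0.17 F [ 0.24 -0.12  0.17] op 0.001 ff 0.0
[ 74.95861328  -0.91664386 252.20774018]
tab 217 205 [-2.723e+01  4.000e-02  6.912e+01] [-34.8  -5.   66.7] [-19.6   4.5  71.5]
tail [-111.26086105 -110.9812575  -110.1454148 ]
[ 3.25364533e-03 -5.58202281e-04  2.22579958e+01]
```

View pics/w20c.png

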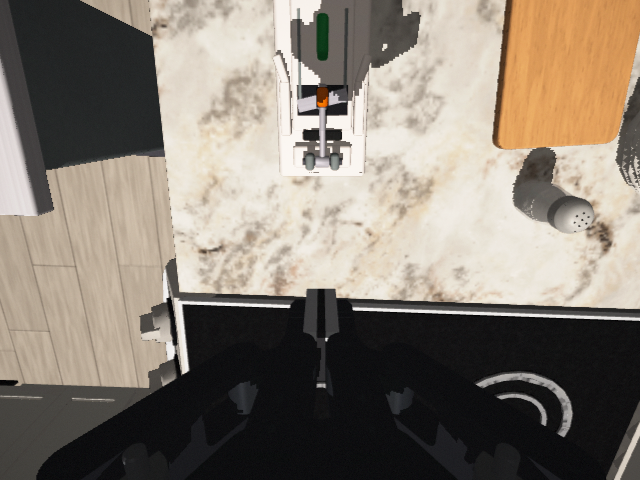

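```bash
python3 - <<'E'
from h import *
s=dict(eef_pos=np.array([.48159,-.12389,.25221]),tcp_rot=R.from_euler('xz',[180,92.32],degrees=True).as_quat())
c=dict(np.load("pics/w20.npz"));L=loc(cloud(c,s))
for a,b in((-28,-22),(22,28)):
    m=(L[...,1]>a)&(L[...,1]<b)&(L[...,0]>-20)&(L[...,0]<12);q=L[m];q=q[np.argsort(q[:,0])]
    print([(round(k),round(float(np.median(q[abs(q[:,0]-k)<.7,2])),1)) for k in np.arange(-6,8,1.)if (abs(q[:,0]-k)<.7).any()])
m=(abs(L[...,1])<15)&(abs(L[...,1])>6)&(L[...,0]>-20)&(L[...,0]<20);q=L[m]
print([(round(k),round(float(np.median(q[abs(q[:,0]-k)<.7,2])),1)) for k in np.arange(-6,16,1.)if (abs(q[:,0]-k)<.7).any()])
b=(L[...,2]<19)&(L[...,2]>12)&(abs(L[...,1])<40)&(L[...,0]>20)&(L[...,0]<70);print("bed end(48)",np.percentile(L[b][:,0],[98,99.5]))
E
```

```text
[(-6, 21.2), (-5, 21.9), (-4, 21.7), (-3, 21.4), (-2, 21.3), (-1, 22.1), (0, 21.7), (1, 20.7), (2, 15.5), (3, 15.2), (4, 15.2), (5, 16.5), (6, 16.4), (7, 16.2)]
[(-6, 21.7), (-5, 21.6), (-4, 22.2), (-3, 21.6), (-2, 22.0), (-1, 21.7), (0, 21.7), (1, 21.6), (2, 16.0), (3, 15.9), (4, 16.7), (5, 16.0), (6, 16.4), (7, 16.0)]
[(-6, 21.6), (-5, 21.8), (-4, 21.3), (-3, 21.8), (-2, 21.8), (-1, 22.0), (0, 21.5), (1, 23.4), (2, 25.4), (3, 26.1), (4, 26.3), (5, 26.3), (6, 26.3), (7, 26.2), (8, 26.3), (9, 26.5), (10, 25.8), (11, 24.8), (12, 16.3), (13, 16.0), (14, 16.0), (15, 16.2)]
bed end(48) [48.15582497 48.24443146]
```

The nose edge and the buffer face coincide at about 1.5 mm in my frame, on both sides. The plate is flat, the tab top puts the clip at about 0.055 rad, and the robot is clear. Handing in.

```bash
python3 -c "
from plant import *
print(sign_off())"
```

```text
the job is handed in; nothing more can be done
None
```

I handed the job in at about 52 s: the insert is home against the stop and flat on the bed. The clip is down at about 0.055 rad, pressing with an estimated 3–5 N, and the arm is clear. No verdict came back.

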